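Turn the socket carousel to the open front and lay out the yellow socket

TASK

Turn the revolving carousel (it has pegs to push it by) until the socket with the yellow sleeve stands still in the middle of the hood's open front, then take that socket out from under the hood and set it down gently (no dropping), upright and the same way up, in the empty bay of the orange tray, and let go. Leave the other sockets standing in the carousel and everything else where it is.

Things in the scene. Friction and masses are not known exactly. Their poses are not given: they have to be found in the camera images.
- stand: fixed stand of the carousel: dark base plate 315 x 330 x 12 mm, four posts 14 mm thick (front two 80 mm ahead of the carousel's axis and 158 mm to either side; rear two 155 mm behind it) carrying a flat hood of steel bars 48 mm apart. Origin on the bench, on the carousel's axis; its -x axis points out of the open front, roughly to the robot; z up. No room for an arm from the sides or back
- hood_edge (a point): middle of the lower front edge of the hood's front bar: 90 mm ahead (-x) of the axis, 188 mm above the bench (hood's top 198), almost straight above the centre of a bay at the front. So a front bay is got at only with the tool leaning back out of the open front, 20 degrees or more from vertical (30 is comfortable); draw the part out forwards and up
- carousel: grey revolving disc, radius 150 mm, no end stops; friction holds it where left (about 0.22 N m, 1.6 N at the pegs). Origin on its vertical axis, at its underside, 22 mm above the bench; bay floors 36 mm above the bench. Six bays every 60 degrees, centres 95 mm from the axis; its own -x points to the yellow socket's bay. Dividers 20 mm high; lip 12 mm high at radius 124 mm
- bay (a point): floor centre of the carousel bay that holds the yellow socket; turns with the carousel, 95 mm from its axis. For turning, the carousel has six upright pegs, 12 mm diameter with black tips, 140 mm from the axis on the divider lines, i.e. 30, 90, 150.. degrees either side of this bay. They rise 48 mm above the bay floors, to 84 mm above the bench; push or grip them; only those near the open front can be reached
- socket_yellow: the wanted impact socket, dark steel with a yellow sleeve: upright cylinder 30 mm diameter (31.6 mm over the sleeve in looks), 65 mm tall, about 0.2 kg, loose in its bay; origin at the centre of its underside, z up its axis
- tray: fixed orange service tray on the bench, 190 (x) x 110 (y) x 22 mm high, walls 4 mm, floor about 5 mm above the bench, parted into two bays by a wall across the middle of its length; the +x bay is empty with a dark rubber floor, the -x bay holds two wheel nuts. Origin at the centre of its underside
- tray_bay (a point): centre of the floor of the tray's empty bay (inner size about 89 x 102 mm), 5 mm above the bench
- socket_red: bystander: impact socket with a red sleeve, upright cylinder 30 mm diameter, 65 mm tall, about 0.2 kg, loose in one of the carousel's other bays; origin at the centre of its underside, z up its axis
- socket_blue: bystander: impact socket with a blue sleeve, upright cylinder 30 mm diameter, 65 mm tall, about 0.2 kg, loose in one of the carousel's other bays; origin at the centre of its underside, z up its axis
- socket_green: bystander: impact socket with a green sleeve, upright cylinder 30 mm diameter, 65 mm tall, about 0.2 kg, loose in one of the carousel's other bays; origin at the centre of its underside, z up its axis
- socket_white: bystander: impact socket with a white sleeve, upright cylinder 30 mm diameter, 65 mm tall, about 0.2 kg, loose in one of the carousel's other bays; origin at the centre of its underside, z up its axis
- nut0: bystander: steel wheel nut, 30 mm across, 28 mm tall, loose in the tray's other bay; origin at its underside
- nut1: bystander: second wheel nut, alike
- spray: bystander: spray can, 60 mm diameter, about 170 mm tall, loose on the bench to the robot's left; origin at its underside
- oil: bystander: grey oil bottle, 72 mm diameter, about 200 mm tall, loose on the bench at the back right; origin at its underside
- driver: bystander: screwdriver with a green handle lying on the bench at the back right, loose

How it is judged (in metres and radians):
On the way, in this order (a step that is already met when the one before it is completed fails the run):
1. the carousel stands still with the yellow socket, still in its bay, at the middle of the open front (bay centre within 30 mm of the middle line, about 18 degrees) (y of bay in the frame of stand between -0.03 and 0.03 m and x of bay in the frame of stand below 0 m and angular speed of carousel below 0.08 rad/s and horizontal distance between socket_yellow and bay below 0.045 m and z of socket_yellow in the frame of carousel below 0.02 m and angle between socket_yellow's own z axis and vertical below 0.3 rad), for 0.2 s.
2. the yellow socket is held by the fingers, lifted 20 mm or more off the carousel's floor (z of socket_yellow in the frame of carousel above 0.034 m and contact force between the fingers and socket_yellow above 0.5 N), for 0.1 s.
At the end, for the whole second after the job is handed in: Yellow socket upright (0.1 rad), same way up, on the floor (4 mm) of the tray's empty bay (34 mm of its centre along the tray, 40 mm across), at rest, released; the four other sockets upright (0.5 rad) in the carousel (floor 12 mm, 125 mm of its axis), which is still (x of socket_yellow in the frame of tray_bay between -0.034 and 0.034 m and y of socket_yellow in the frame of tray_bay between -0.04 and 0.04 m and z of socket_yellow in the frame of tray_bay between -0.004 and 0.004 m and angle between socket_yellow's own z axis and vertical below 0.1 rad and linear speed of socket_yellow below 0.02 m/s and z of socket_red in the frame of carousel between 0 and 0.026 m and horizontal distance between each of socket_red, socket_blue, socket_green, socket_white and carousel below 0.125 m and angle between each of socket_red, socket_blue, socket_green, socket_white's own z axis and vertical below 0.5 rad and z of socket_blue in the frame of carousel between 0 and 0.026 m and z of socket_green in the frame of carousel between 0 and 0.026 m and z of socket_white in the frame of carousel between 0 and 0.026 m and angular speed of carousel below 0.08 rad/s); the robot touches nothing.
It fails at once if the yellow socket is dropped: it falls free, touching nothing, faster than 0.4 m/s (a fall of about 8 mm) (contact force between socket_yellow and anything else below 0.01 N and linear speed of socket_yellow above 0.4 m/s).
It fails at once if the yellow socket is pressed on the tray with more than 40 N (contact force between socket_yellow and tray above 40 N).
It fails at once if another socket is knocked over or out of the carousel (not (z of socket_red in the frame of carousel between 0 and 0.026 m and horizontal distance between socket_red and carousel below 0.125 m and angle between socket_red's own z axis and vertical below 0.5 rad) or not (z of socket_blue in the frame of carousel between 0 and 0.026 m and horizontal distance between socket_blue and carousel below 0.125 m and angle between socket_blue's own z axis and vertical below 0.5 rad) or not (z of socket_green in the frame of carousel between 0 and 0.026 m and horizontal distance between socket_green and carousel below 0.125 m and angle between socket_green's own z axis and vertical below 0.5 rad) or not (z of socket_white in the frame of carousel between 0 and 0.026 m and horizontal distance between socket_white and carousel below 0.125 m and angle between socket_white's own z axis and vertical below 0.5 rad)).
It fails at once if a wheel nut is moved more than 25 mm (distance of any of nut0, nut1 from where it was at the start of the episode above 0.025 m).
It fails at once if the spray can, oil bottle or screwdriver is moved more than 40 mm (distance of any of spray, oil, driver from where it was at the start of the episode above 0.04 m).
It also fails if it takes over 67 s, if anything falls off the work surface, if the arm or the gripper's body presses on something with over 40 N, if the wrist force passes 120 N, or if a joint passes its speed limit or range.

ROBOT

A 7-joint arm with a two-finger parallel gripper is mounted at the origin on the work surface. World frame = base frame: x ahead of the robot, y to its left, z up, the work surface at z = 0. Lengths are in m, angles in degrees, forces in N, time in s.
With the tool pointing down it reaches from about 0.425 to 1.025 m from the base axis. Payload 9.4 kg.
Tool frame: the origin (TCP) lies between the finger pads; the fingertips stand 14 mm ahead of it and the grasp point (between the pads) lies 5 mm behind it (arm.tip_extent is the distance from the TCP to the fingertips, in m); z points along the fingers, x is the direction in which the jaws open and shut, and the axes are right-handed (so a half turn about z gives the same grasp; the last joint's range is limited). The gripper opens to 93 mm and grips with 3 to 60 N. Pads are 15 mm wide; open, the fingers measure 128 mm over their backs; the gripper's body (75 mm by 188 mm) begins 65 mm behind the grasp point.
Start: joints at [-4.395, 34.337, -0.143, 91.639, 0.103, 54.024, -4.572], TCP at [0.725, -0, 0.233] pointing down, gripper open.
Joint ranges: [-147.43, 147.43], [-19.82, 112.94], [-74.19, 73.91], [6.32, 146.72], [-59.91, 239.91], [6.04, 106.73], [-150.56, 150.56]. Speed limits (degrees/s): [127.2, 127.2, 172.46, 172.46, 180, 180, 180].

INTERFACE

Orientations are given as a 3x3 rotation matrix whose columns are the frame's x, y, z axes.
In Python, from plant import arm gives the robot as it stands.
- The arm moves only by the tool jog_arm, never from a script. Its argument "deltas" is a list of rows, each a list of 5 numbers: the closure, from -1 (fully open) to 1 (shut), then the shift along the tool's x, y, z as a fraction of full scale, then the turn about the tool's z as a fraction of full scale. In form: [[jaw, x, y, z, yaw], ...]. A call has exactly 10 rows; each row shifts and turns the commanded pose from where the row before left it, along the tool's axes as they then stand; what a row does not reach is not made up. Full scale, the value 1, is 0.02 m for a shift and 5 degrees for a turn. A row lasts 1/10 s, in which the tool goes at most 50 mm and 8.59 degrees, less where a joint would pass 70% of its speed; a pose out of reach is approached as far as the arm can. A call with a number of a shift or a turn outside -1 to 1 is refused whole. A call with a gripper value outside its range is refused whole. The fingers move at their own pace and stop on an object; "newtons" is the grip in N (left out, the last holds). Time passes only in rows, so rows that do not move let the fingers close, or fill a call up. It gives the time, the measured TCP pose, the force and the opening at its end, in the units of the state.
- arm.read_state(): the state, without advancing time (a new reading comes with each control period).
- arm.capture(name): name is "scene" or "side" or "wrist"; returns a dict with "image" (420x560x3 uint8, red, green, blue), "fx", "fy", "cx", "cy" (pixels), "T" (4x4, takes a point from camera to world coordinates). Camera axes: x right, y down, z forward; pixel columns grow to the right and rows downward; lengths in m; the calibration is good to about 2 mm. A picture is of the moment at which its call begins. There is no depth.
- arm.close_job(): hands the job in, once; it reports no verdict.
The state is a dict: "time": time; "joint_pos": joint angles; "dq": joint speeds; "tau": joint torques, N m; "eef_pos": TCP position; "eef_rot": TCP orientation; "wrist_force": force on the tool from outside, world axes, zero at the start; "ft_torque": the same for the moment, N m; "grip_width": finger opening in m.
Only numpy, scipy, OpenCV 4.12 (cv2) and the standard library are available. Lean on these libraries where they do the work, as an engineer would, in place of code of your own. Each camera call takes 0.05 s, during which the arm holds its last target.

## Working session

There is one attempt and no reset: what is moved stays moved. The work goes in short steps, Python scripts to look and compute and a tool call to move; the robot and the scene stay as the last step left them, time stands still between calls to the robot, and variables do not carry over. Pictures are saved under pics/ and viewed, and the job is handed in when it is done.

Besides the shell and the picture viewer there is one more tool, called after "Call:" in YAML: its name, and indented under it one key for each argument. jog_arm: Moves the arm, as the interface text tells. Its arguments: {"type":"object","properties":{"deltas":{"type":"array"},"newtons":{"type":"number"}},"required":["deltas"]}

```bash
ls; mkdir -p pics; cat > h.py <<'E'
import numpy as np, cv2
from plant import arm
def cap(n,fn):
    c=arm.capture(n); cv2.imwrite('pics/'+fn+'.png',c['image'][:,:,::-1]); 
    np.savez('pics/'+fn+'.npz',**c); return c
def load(fn): return dict(np.load('pics/'+fn+'.npz'))
def ray(c,u,v):
    d=np.array([(u-c['cx'])/c['fx'],(v-c['cy'])/c['fy'],1.]); T=c['T']
    return T[:3,3],T[:3,:3]@d
def onz(c,u,v,z):
    o,d=ray(c,u,v); return o+d*(z-o[2])/d[2]
def proj(c,p):
    q=np.linalg.inv(c['T'])@np.append(p,1); return q[0]/q[2]*c['fx']+c['cx'],q[1]/q[2]*c['fy']+c['cy']
E
python3 - <<'E'
from h import *
for n in ('scene','side','wrist'):
    c=cap(n,n+'0'); print(n,c['fx'],c['cx'],c['cy'],np.round(c['T'],3).tolist())
s=arm.read_state(); print(s)
E
```

```text
pics
scene 418.50776946691855 275.4492245336327 213.01035859492956 [[0.313, 0.821, -0.477, 1.103], [0.95, -0.266, 0.166, -0.209], [0.01, -0.505, -0.863, 1.112], [0.0, 0.0, 0.0, 1.0]]
side 412.6704237320708 277.77786823278745 206.42691088596152 [[-0.827, -0.359, 0.433, 0.106], [-0.562, 0.549, -0.619, 0.657], [-0.016, -0.755, -0.656, 0.854], [0.0, 0.0, 0.0, 1.0]]
wrist 370.66608399804034 279.694543548421 210.76551916196078 [[1.0, 0.002, -0.001, 0.723], [0.001, -0.959, -0.282, 0.078], [-0.002, 0.282, -0.959, 0.385], [0.0, 0.0, 0.0, 1.0]]
{'time': 0.15, 'joint_pos': array([-4.39520355, 34.3747169 , -0.1431678 , 91.66933149,  0.10380963,
       54.02477188, -4.57217768]), 'dq': array([-0.04661995, -0.13263667, -0.06863194, -0.1882237 ,  0.07896325,
       -0.08935964,  0.01229262]), 'tau': array([ 4.23705205e-03, -7.65584278e+01,  1.49971146e+00, -2.52563953e+01,
       -5.22377843e-02,  1.48844108e-02,  9.41959070e-05]), 'eef_pos': array([ 7.24652787e-01, -3.01742183e-05,  2.31956474e-01]), 'eef_rot': array([[ 9.99999290e-01,  3.97364608e-05, -1.19082203e-03],
       [ 3.95583107e-05, -9.99999988e-01, -1.49625760e-04],
       [-1.19082797e-03,  1.49578547e-04, -9.99999280e-01]]), 'wrist_force': array([-0.91665084, -0.52015982, -0.12700699]), 'ft_torque': array([-0.03655644,  0.00505123, -0.09234448]), 'grip_width': 0.09312419340922994}
```

View pics/scene0.png

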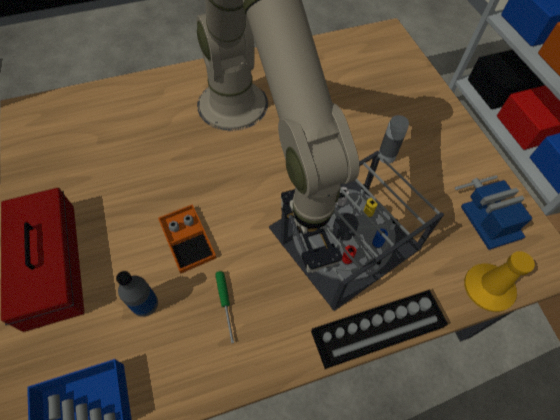

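View pics/side0.png

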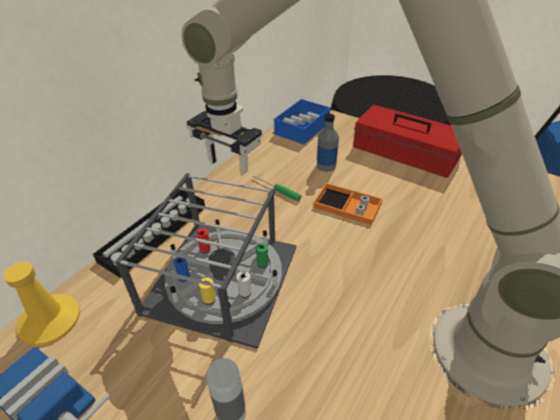

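View pics/wrist0.png

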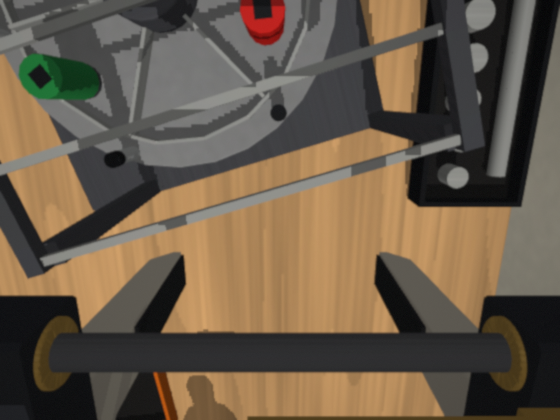

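```bash
python3 - <<'E'
from h import *
a=cv2.imread('pics/side0.png')[160:345,100:310]; cv2.imwrite('pics/side0z.png',cv2.resize(a,None,fx=3.2,fy=3.2,interpolation=cv2.INTER_CUBIC))
a=cv2.imread('pics/scene0.png')[140:310,260:450]; cv2.imwrite('pics/scene0z.png',cv2.resize(a,None,fx=3.2,fy=3.2,interpolation=cv2.INTER_CUBIC))
E
```

```text
(no output)
```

View pics/side0z.png

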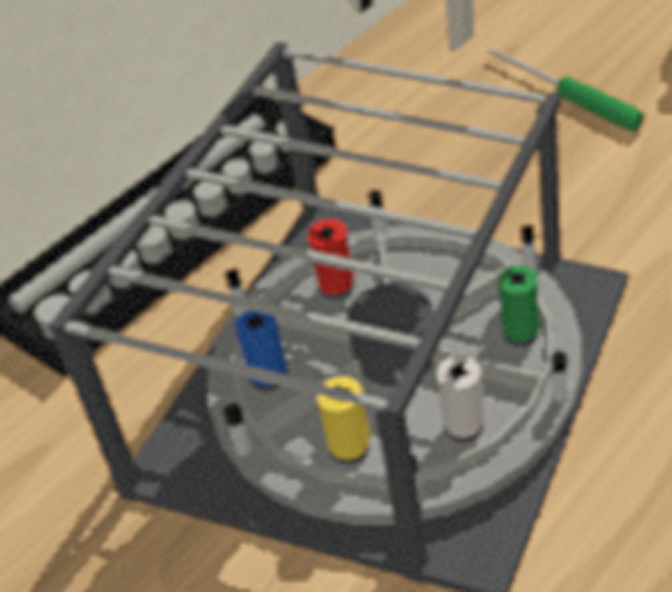

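View pics/scene0z.png

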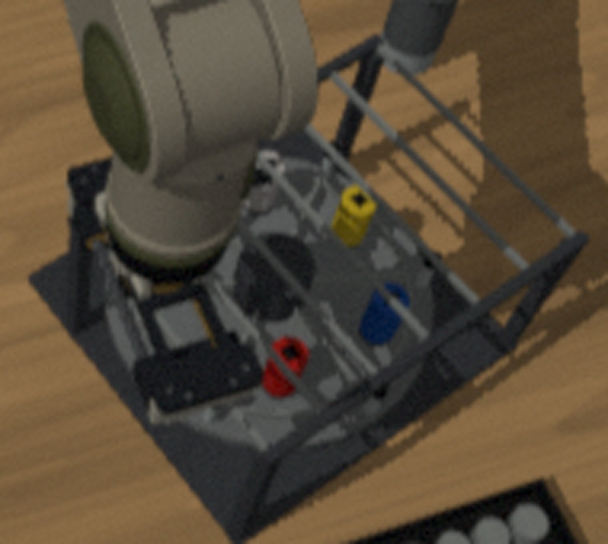

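```bash
python3 - <<'E'
from h import *
from scipy.optimize import least_squares
c=load('side0'); f=lambda u,v:(u/3.2+100,v/3.2+160)
tips=[(376,198),(527,233),(558,362),(233,413),(233,279)]
P=np.array([onz(c,*f(*t),0.079)[:2] for t in tips]); print('pegs',P.round(3))
r=least_squares(lambda q:np.hypot(*(P-q).T)-.14,P.mean(0)); A=r.x; print('axis',A.round(4),'res',r.fun.round(4))
a=np.degrees(np.arctan2(*(P-A).T[::-1])); print('ang',a.round(1))
for n,t in dict(fr=(627,275),fl=(505,592),rl=(125,495)).items(): print('plate',n,onz(c,*f(*t),0.012).round(3))
for n,t in dict(barL=(395,408),barR=(556,97)).items(): print(n,onz(c,*f(*t),0.198).round(3))
for n,t in dict(yellow=(342,387),white=(460,369),green=(518,276),blue=(257,320),red=(329,231)).items():
  p=onz(c,*f(*t),0.101); d=p[:2]-A; print(n,p.round(3),np.hypot(*d).round(3),np.degrees(np.arctan2(d[1],d[0])).round(1))
for n,t in dict(trayfl=(313,204),tfr=(324,186),tr=(383,199),tb=(375,222)).items(): print(n,onz(c,*t,0.022).round(3))
E
```

```text
pegs [[0.719 0.071]
 [0.586 0.034]
 [0.486 0.134]
 [0.657 0.304]
 [0.754 0.208]]
axis [0.62   0.1695] res [ 0.     -0.0004 -0.001  -0.0004 -0.001 ]
ang [ -44.8 -104.2 -165.1   74.8   15.9]
plate fr [ 0.524 -0.025  0.012]
plate fl [0.432 0.28  0.012]
plate rl [0.717 0.374 0.012]
barL [0.491 0.3   0.198]
barR [ 0.582 -0.007  0.198]
yellow [0.592 0.254 0.101] 0.089 108.4
white [0.531 0.194 0.101] 0.092 164.9
green [0.55  0.095 0.101] 0.102 -133.1
blue [0.689 0.241 0.101] 0.099 46.0
red [0.708 0.139 0.101] 0.094 -19.3
trayfl [ 0.57  -0.196  0.022]
tfr [ 0.585 -0.293  0.022]
tr [ 0.399 -0.336  0.022]
tb [ 0.377 -0.226  0.022]
```

Call:
jog_arm:
  deltas:
    - [-1,0,0,-0.85,-1]
    - [-1,0,0,-0.85,-1]
    - [-1,0,0,-0.85,-1]
    - [-1,0,0,-0.85,-1]
    - [-1,0,0,-0.85,-1]
    - [-1,0,0,-0.85,-1]
    - [-1,0,0,-0.85,-1]
    - [-1,0,0,-0.85,-1]
    - [-1,0,0,-0.85,-1]
    - [-1,0,0,-0.85,-1]

```text
time: 1.15
eef_pos: [0.7248, -0.0001, 0.403]
eef_rot: [[0.64, 0.768, -0.001], [0.768, -0.64, -0.0], [-0.001, -0.0, -1.0]]
wrist_force: [0.9, -0.1, 0.2]
grip_width: 0.0929
```

Call:
jog_arm:
  deltas:
    - [-1,0.9,-0.05,0,-1]
    - [-1,0.9,0,0,-1]
    - [-1,0.9,0.1,0,-1]
    - [-1,0.9,0.15,0,-1]
    - [-1,0.85,0.25,0,-1]
    - [-1,0.85,0.3,0,-1]
    - [-1,0.8,0.4,0,-1]
    - [-1,0.75,0.5,0,-1]
    - [-1,0.7,0.55,0,-1]
    - [-1,0.65,0.6,0,-1]

```text
time: 2.15
eef_pos: [0.832, 0.1448, 0.402]
eef_rot: [[-0.177, 0.984, -0.001], [0.984, 0.177, -0.0], [-0.0, -0.001, -1.0]]
wrist_force: [0.0, -0.2, -0.1]
grip_width: 0.0928
```

Call:
jog_arm:
  deltas:
    - [-1,0.9,0.5,0,-0.65]
    - [-1,0.9,0.5,0,-0.65]
    - [-1,0.9,0.5,0,0]
    - [-1,0.9,0.5,0,0]
    - [-1,0.9,0.5,0,0]
    - [-1,0.9,0.5,0,0]
    - [-1,0,1,0,0]
    - [-1,0,1,0,0]
    - [-1,0,1,0,0]
    - [-1,0,1,0,0]

```text
time: 3.15
eef_pos: [0.9391, 0.2863, 0.4028]
eef_rot: [[-0.284, 0.959, 0.0], [0.959, 0.284, -0.0], [-0.0, 0.0, -1.0]]
wrist_force: [1.8, 0.2, -0.4]
grip_width: 0.0931
```

```bash
python3 - <<'E'
from h import *
s=arm.read_state(); print(s['joint_pos'].round(1),np.hypot(*s['eef_pos'][:2]))
E
```

```text
[-17.5  58.6 -20.5  17.1  18.1 105.2  82.8] 0.9817448562283684
```

Call:
jog_arm:
  deltas:
    - [-1,0,1,0,0]
    - [-1,0,1,0,0]
    - [-1,0,1,0,0]
    - [-1,0,1,0,0]
    - [-1,0,1,0,0]
    - [-1,0,1,0,0]
    - [-1,0,1,0,0]
    - [-1,0,1,0,0]
    - [-1,0,1,0,0]
    - [-1,0,1,0,0]

```text
time: 4.15
eef_pos: [0.9849, 0.2766, 0.3689]
eef_rot: [[-0.24, 0.97, 0.033], [0.971, 0.238, 0.036], [0.027, 0.04, -0.999]]
wrist_force: [0.2, 0.2, 0.5]
grip_width: 0.093
```

```bash
python3 - <<'E'
from h import *
s=arm.read_state(); print(s['joint_pos'].round(1),np.hypot(*s['eef_pos'][:2]),s['dq'].round(1))
E
```

```text
[-20.1  67.7  60.4   6.4 -59.9 106.7  89.1] 1.0230271406527787 [ 0.2  0.3  0.2  0.   0.  -0.   0.4]
```

Call:
jog_arm:
  deltas:
    - [-1,0,-0.4,0,0]
    - [-1,0,-0.4,0,0]
    - [-1,0,-0.4,0,0]
    - [-1,0,-0.4,0,0]
    - [-1,0,-0.4,0,0]
    - [-1,0,-0.4,0,0]
    - [-1,0,-0.4,0,0]
    - [-1,0,-0.4,0,0]
    - [-1,0,-0.4,0,0]
    - [-1,0,-0.4,0,0]

```text
time: 5.15
eef_pos: [0.9068, 0.2584, 0.365]
eef_rot: [[-0.24, 0.97, 0.032], [0.97, 0.239, 0.036], [0.027, 0.04, -0.999]]
wrist_force: [0.5, -0.7, 0.0]
grip_width: 0.0931
```

```bash
python3 - <<'E'
from h import *
s=arm.read_state(); print(s['joint_pos'].round(1),np.hypot(*s['eef_pos'][:2]),s['dq'].round(1))
E
```

```text
[-36.1  57.9  63.7  46.2 -51.9  93.8 108.2] 0.9428904239570643 [-9.4 -6.2  2.8 22.4  3.8 -7.8  9.6]
```

Call:
jog_arm:
  deltas:
    - [-1,0,0,-1,0]
    - [-1,0,0,-1,0]
    - [-1,0,0,-1,0]
    - [-1,0,0,-1,0]
    - [-1,0,0,-1,0]
    - [-1,0,0,-1,0]
    - [-1,0,0,-1,0]
    - [-1,0,0,-1,0]
    - [-1,0,0,-1,0]
    - [-1,0,0,-1,0]

```text
time: 6.15
eef_pos: [0.8901, 0.249, 0.5192]
eef_rot: [[-0.242, 0.97, 0.023], [0.97, 0.242, 0.033], [0.027, 0.03, -0.999]]
wrist_force: [0.9, -1.2, -0.3]
grip_width: 0.0929
```

```bash
python3 - <<'E'
from h import *
s=arm.read_state(); print(s['joint_pos'].round(1),np.hypot(*s['eef_pos'][:2]),s['dq'].round(1))
E
```

```text
[-21.1  50.   13.6  22.  -12.5 106.7  87.8] 0.924276560218497 [ 13.3 -15.7 -84.8   0.5  70.3   0.6 -17.9]
```

Call:
jog_arm:
  deltas:
    - [-1,0,0,-1,0]
    - [-1,0,0,-1,0]
    - [-1,0,0,-1,0]
    - [-1,0,0,-1,0]
    - [-1,0,0,-1,0]
    - [-1,0,0,-1,0]
    - [-1,0,0,-1,0]
    - [-1,0,0,-1,0]
    - [-1,0,0,-1,0]
    - [-1,0,0,-1,0]

```text
time: 7.15
eef_pos: [0.8179, 0.2237, 0.6563]
eef_rot: [[-0.24, 0.962, 0.127], [0.97, 0.234, 0.057], [0.025, 0.137, -0.99]]
wrist_force: [-0.2, -0.2, 0.0]
grip_width: 0.0932
```

```bash
python3 - <<'E'
from h import *
s=arm.read_state(); print(s['joint_pos'].round(1),np.hypot(*s['eef_pos'][:2]),s['dq'].round(1))
E
```

```text
[-22.2  38.4  13.3  27.5 -10.3 106.7  87.9] 0.8479812008263141 [ -1.3 -11.   -0.    4.7   1.7  -0.   -0.1]
```

Call:
jog_arm:
  deltas:
    - [-1,0,0.4,-1,0]
    - [-1,0,0.4,-1,0]
    - [-1,0,0.4,-1,0]
    - [-1,0,0.4,-1,0]
    - [-1,0,0.4,-1,0]
    - [-1,0,0.4,-1,0]
    - [-1,0,0.4,-1,0]
    - [-1,0,0.4,-1,0]
    - [-1,0,0.4,-1,0]
    - [-1,0,0.4,-1,0]

```text
time: 8.15
eef_pos: [0.7845, 0.2093, 0.7629]
eef_rot: [[-0.241, 0.932, 0.272], [0.97, 0.223, 0.097], [0.03, 0.287, -0.957]]
wrist_force: [0.0, -0.0, -0.5]
grip_width: 0.0929
```

```bash
python3 - <<'E'
from h import *
s=arm.read_state(); print(s['joint_pos'].round(1),np.hypot(*s['eef_pos'][:2]),s['dq'].round(1))
E
```

```text
[-22.7  32.8  15.6  24.3 -11.4 106.7  88. ] 0.811957826610373 [-0.6 -5.8  2.2 -2.5 -0.9  0.1  0.1]
```

Call:
jog_arm:
  deltas:
    - [-1,0,0.6,-1,0]
    - [-1,0,0.6,-1,0]
    - [-1,0,0.6,-1,0]
    - [-1,0,0.6,-1,0]
    - [-1,0,0.6,-1,0]
    - [-1,0,0.6,-1,0]
    - [-1,0,0.6,-1,0]
    - [-1,0,0.6,-1,0]
    - [-1,0,0.6,-1,0]
    - [-1,0,0.6,-1,0]

```text
time: 9.15
eef_pos: [0.753, 0.1945, 0.8648]
eef_rot: [[-0.243, 0.873, 0.423], [0.969, 0.203, 0.138], [0.035, 0.444, -0.895]]
wrist_force: [-1.2, -0.8, 0.3]
grip_width: 0.0931
```

```bash
python3 - <<'E'
from h import *
s=arm.read_state(); print(s['joint_pos'].round(1),np.hypot(*s['eef_pos'][:2]),s['dq'].round(1))
E
```

```text
[-22.9  28.9  19.4  18.7 -14.3 106.7  88.2] 0.7776942430189974 [-0.4 -4.6  4.  -4.8 -3.   0.1  0.1]
```

```bash
cat > fk.py <<'E'
import numpy as np
from scipy.optimize import least_squares
from scipy.spatial.transform import Rotation as R
def fk(q,L):
    h,L1,L2,L3,a,b=L
    q=np.radians(q); rz=lambda t:R.from_euler('z',t).as_matrix(); ry=lambda t:R.from_euler('y',t).as_matrix()
    ez=np.array([0,0,1.]); ex=np.array([1.,0,0])
    p=h*ez; M=rz(q[0])@ry(q[1]); p=p+M@(L1*ez); M=M@rz(q[2]); p=p+M@(a*ex); M=M@ry(q[3]); p=p+M@(-b*ex+L2*ez)
    M=M@rz(q[4])@ry(q[5]); p=p+M@(L3*ez); return p,M[:,2]
D=[([-4.395,34.37,-.14,91.67,.10,54.02],[.7247,0,.232]),([-17.5,58.6,-20.5,17.1,18.1,105.2],[.9391,.2863,.4028]),
([-20.1,67.7,60.4,6.4,-59.9,106.7],[.9849,.2766,.3689]),([-36.1,57.9,63.7,46.2,-51.9,93.8],[.9068,.2584,.365]),
([-21.1,50,13.6,22,-12.5,106.7],[.8901,.249,.5192]),([-22.2,38.4,13.3,27.5,-10.3,106.7],[.8179,.2237,.6563]),
([-22.7,32.8,15.6,24.3,-11.4,106.7],[.7845,.2093,.7629]),([-22.9,28.9,19.4,18.7,-14.3,106.7],[.753,.1945,.8648])]
E
python3 - <<'E'
from fk import *
r=least_squares(lambda L:np.concatenate([fk(q,L)[0]-p for q,p in D]),[.34,.4,.4,.2,0,0],loss='soft_l1',f_scale=.01)
print(r.x.round(4)); print((r.fun.reshape(-1,3)*1000).round(0))
for q,p in D[::7]: print(fk(q,r.x)[1])
E
```

```text
[-0.0331  0.3398  0.4618 -0.633   0.3422 -0.2219]
[[  -9.  -57.    4.]
 [-108. -802.   18.]
 [ -42.  -38.  243.]
 [   9.    0.  188.]
 [  66. -421.  -16.]
 [  71. -396.  -10.]
 [   2. -335.  -11.]
 [ -83. -251.  -32.]]
[-1.03925379e-03  1.15027572e-04 -9.99999453e-01]
[ 0.42327478 -0.13725646 -0.89554404]
```

```bash
python3 - <<'E'
from fk import *
import itertools
Z=[[0,0,-1],[0,0,-1],[.033,.036,-.999],[.032,.036,-.999],[.023,.033,-.999],[.127,.057,-.99],[.272,.097,-.957],[.423,.138,-.895]]
def fk2(q,L,s):
    h,L1,L2,L3,a,b,d,d2,d3=L[:9]
    q=np.radians(q)*np.array([s[0],1,s[1],1,s[2],1]); rz=lambda t:R.from_euler('z',t).as_matrix(); ry=lambda t:R.from_euler('y',t).as_matrix()
    M=rz(q[0]); p=np.array([0,0,h])+M@[0,d,0]; M=M@ry(q[1]); p=p+M@[0,0,L1]; M=M@rz(q[2]); p=p+M@[a,d2,0]; M=M@ry(q[3]); p=p+M@[-b,0,L2]
    M=M@rz(q[4]); p=p+M@[0,d3,0]; M=M@ry(q[5]); return p+M@[0,0,L3],M[:,2]
for s in itertools.product([1,-1],repeat=3):
    f=lambda L:np.concatenate([np.r_[fk2(q,L,s)[0]-p,0.3*(fk2(q,L,s)[1]-z)] for (q,p),z in zip(D,Z)])
    r=least_squares(f,[.34,.4,.4,.2,0,0,0,0,0]); print(s,r.cost.round(5),r.x.round(3))
E
```

```text
(1, 1, 1) 0.1045 [ 0.296  0.41   0.429  0.126  0.118  0.068  0.21  -0.082  0.293]
(1, 1, -1) 0.34348 [ 0.148  0.336  0.442 -0.195  0.19  -0.004  0.236  0.392 -0.214]
(1, -1, 1) 0.49311 [ 0.033  0.413  0.365 -0.321  0.183 -0.092  0.848 -0.362 -0.027]
(1, -1, -1) 0.12667 [ 0.584  0.658  0.342  0.826 -0.066  0.195  1.062 -0.147 -0.484]
(-1, 1, 1) 0.05769 [ 0.438  0.854  0.344  0.736 -0.11   0.066 -0.408  0.126  0.206]
(-1, 1, -1) 0.37885 [-0.167  0.776  0.37  -0.153  0.004 -0.098 -0.354  0.282 -0.038]
(-1, -1, 1) 0.28673 [ 0.087  0.565  0.455 -0.077  0.093 -0.091 -0.026  0.065 -0.087]
(-1, -1, -1) 0.0 [ 0.284  0.647  0.442  0.326  0.    -0.    -0.029 -0.026 -0.001]
```

```bash
cat >> fk.py <<'E'
LL=[.284,.647,.442,.326,0,0,-.029,-.026,-.001]
def fk2(q,L=LL,s=(-1,-1,-1)):
    h,L1,L2,L3,a,b,d,d2,d3=L[:9]
    q=np.radians(q)*np.array([s[0],1,s[1],1,s[2],1]); rz=lambda t:R.from_euler('z',t).as_matrix(); ry=lambda t:R.from_euler('y',t).as_matrix()
    M=rz(q[0]); p=np.array([0,0,h])+M@[0,d,0]; M=M@ry(q[1]); p=p+M@[0,0,L1]; M=M@rz(q[2]); p=p+M@[a,d2,0]; M=M@ry(q[3]); p=p+M@[-b,0,L2]
    M=M@rz(q[4]); p=p+M@[0,d3,0]; M=M@ry(q[5]); return p+M@[0,0,L3],M[:,2]
lo=np.array([-147,-19.8,-74,6.3,-59.9,6.04]);hi=np.array([147,112.9,73.9,146.7,239.9,106.7])
def reach(p,z,q0=None):
    best=None
    for q in ([q0] if q0 is not None else [[-10,20,0,110,0,40],[-10,0,20,130,-10,20],[0,20,-20,110,20,30],[-30,60,40,60,-40,60],[-30,10,50,120,-50,40],[30,10,-50,120,50,40]]):
        r=least_squares(lambda q:np.r_[fk2(q)[0]-p,.3*(fk2(q)[1]-z)],np.clip(q,lo+.1,hi-.1),bounds=(lo,hi),x_scale=30)
        if best is None or r.cost<best.cost: best=r
    return best
E
python3 - <<'E'
from fk import *
def zt(t,h=17): t,h=np.radians(t),np.radians(h); return np.array([np.sin(t)*np.cos(h),np.sin(t)*np.sin(h),-np.cos(t)])
for t in (20,25,30,35):
  for nm,p in dict(peg=(.486,.129,.07),peg2=(.55,.055,.07),sock=(.529,.142,.085),out=(.46,.12,.2),out2=(.40,.10,.3),tray=(.53,-.255,.08),trayup=(.53,-.255,.25)).items():
    r=reach(np.array(p),zt(t)); print(t,nm,np.sqrt(2*r.cost).round(3),r.x.round(0))
E
```

```text
20 peg 0.0 [ -9.  35. -19. 142. 140.  20.]
20 peg2 0.0 [  3.  36. -19. 135. 138.  13.]
20 sock 0.0 [ 12.  41. -49. 135. 102.  33.]
20 out 0.0 [-38.  16.  19. 140. -45.   6.]
20 out2 0.0 [ 14.   1. -38. 136.   8.  23.]
20 tray 0.0 [ 37.  36. -13. 126. -60.   7.]
20 trayup 0.0 [ -0.  24.  39. 121. -53.  40.]
25 peg 0.0 [ 11.  44. -51. 144. 122.  42.]
25 peg2 0.0 [ 21.  42. -45. 138. 124.  31.]
25 sock 0.0 [  6.  39. -41. 139. 121.  31.]
25 out 0.0 [-11.  16. -15. 143. 112.   8.]
25 out2 0.0 [-27.  -2.   3. 141.  12.  16.]
25 tray 0.0 [ 60.  43. -44. 128.  91.  11.]
25 trayup 0.0 [ 57.  23. -36. 120.  -8.  22.]
30 peg 0.005 [ 21.  58. -74. 147. 115.  65.]
30 peg2 0.0 [  7.  39. -23. 142. 161.  30.]
30 sock 0.0 [ -8.  37. -21. 143. 151.  32.]
30 out 0.0 [ -3.  17. -26. 146. 134.  17.]
30 out2 0.0 [ -2.  -2. -22. 144.  20.   9.]
30 tray 0.0 [ 62.  44. -45. 130. 130.   9.]
30 trayup 0.0 [ 65.  25. -44. 123. -12.  17.]
35 peg 0.023 [ 21.  59. -74. 147. 118.  67.]
35 peg2 0.0 [ 26.  50. -54. 144. 139.  48.]
35 sock 0.0 [  8.  44. -46. 146. 138.  49.]
35 out 0.008 [ 28.  31. -74. 147. 109.  42.]
35 out2 0.007 [-13.  -2. -13. 147.  71.   6.]
35 tray 0.0 [ 67.  48. -49. 132. 150.  12.]
35 trayup 0.0 [ 53.  22. -25. 126. -60.  19.]
```

```bash
python3 - <<'E'
from fk import *
def zt(t,h=18): t,h=np.radians(t),np.radians(h); return np.array([np.sin(t)*np.cos(h),np.sin(t)*np.sin(h),-np.cos(t)])
z=zt(26.5)
def path(ps):
  q=np.array([-22.9,28.9,19.4,18.7,-14.3,106.]); 
  for a,b in zip(ps[:-1],ps[1:]):
    a,b=np.array(a),np.array(b)
    for t in np.linspace(0,1,11)[1:]:
      p=a+(b-a)*t
      r=least_squares(lambda x:np.r_[fk2(x)[0]-p,.3*(fk2(x)[1]-z),.0002*(x-q)],np.clip(q,lo+.05,hi-.05),bounds=(lo,hi),x_scale=30); q=r.x
      if round(t*10)%2==0: print(p.round(2),(1000*np.linalg.norm(fk2(q)[0]-p)).round(0),q.round(0))
path([(.753,.19,.86),(.55,.15,.5),(.43,.15,.35),(.476,.16,.075)])
print()
path([(.753,.19,.86),(.6,-.1,.5),(.5,-.1,.25),(.45,.0,.1),(.46,.16,.075)])
E
```

```text
[0.71 0.18 0.79] 0.0 [-30.  17.  19.  51.  -8.  87.]
[0.67 0.17 0.72] 0.0 [-33.  10.  17.  69.  -4.  75.]
[0.63 0.17 0.64] 0.0 [-34.   5.  16.  84.  -1.  64.]
[0.59 0.16 0.57] 0.0 [-35.   2.  15.  97.   1.  55.]
[0.55 0.15 0.5 ] 0.0 [-35.  -0.  13. 109.   3.  45.]
[0.53 0.15 0.47] 0.0 [-36.  -2.  13. 114.   4.  41.]
[0.5  0.15 0.44] 0.0 [-37.  -2.  11. 119.   6.  37.]
[0.48 0.15 0.41] 0.0 [-37.  -3.  10. 124.   8.  33.]
[0.45 0.15 0.38] 0.0 [-38.  -3.   9. 129.  11.  29.]
[0.43 0.15 0.35] 0.0 [-38.  -3.   8. 134.  15.  24.]
[0.44 0.15 0.3 ] 0.0 [-38.   3.   9. 138.  20.  14.]
[0.45 0.15 0.24] 3.0 [-31.  10.   2. 141.  48.   6.]
[0.46 0.16 0.18] 1.0 [-11.  19. -23. 143. 118.  15.]
[0.47 0.16 0.13] 0.0 [ -7.  29. -29. 145. 132.  26.]
[0.48 0.16 0.08] 0.0 [ -7.  38. -30. 146. 139.  35.]

[0.72 0.13 0.79] 0.0 [-25.  17.  20.  51. -10.  87.]
[0.69 0.07 0.72] 0.0 [-24.  11.  21.  69. -10.  75.]
[0.66 0.02 0.64] 0.0 [-22.   7.  22.  83. -11.  66.]
[ 0.63 -0.04  0.57] 0.0 [-18.   5.  24.  94. -15.  58.]
[ 0.6 -0.1  0.5] 0.0 [-14.   5.  27. 104. -20.  50.]
[ 0.58 -0.1   0.45] 0.0 [-13.   5.  27. 111. -23.  44.]
[ 0.56 -0.1   0.4 ] 0.0 [-13.   6.  27. 117. -27.  38.]
[ 0.54 -0.1   0.35] 0.0 [-11.   8.  27. 123. -35.  32.]
[ 0.52 -0.1   0.3 ] 0.0 [ -8.  10.  25. 129. -47.  26.]
[ 0.5  -0.1   0.25] 1.0 [  3.  13.  13. 134. -60.  20.]
[ 0.49 -0.08  0.22] 1.0 [ 24.  16. -17. 137. -60.   8.]
[ 0.48 -0.06  0.19] 9.0 [ 24.  18. -19. 138. -60.   6.]
[ 0.47 -0.04  0.16] 19.0 [ 19.  20. -16. 139. -60.   6.]
[ 0.46 -0.02  0.13] 28.0 [ 14.  22. -13. 139. -60.   6.]
[0.45 0.   0.1 ] 38.0 [  8.  25. -10. 139. -60.   6.]
[0.45 0.03 0.1 ] 40.0 [ -1.  25.  -5. 139. -60.   6.]
[0.45 0.06 0.09] 41.0 [-11.  26.   1. 138. -60.   6.]
[0.46 0.1  0.08] 42.0 [-21.  26.   6. 138. -60.   6.]
[0.46 0.13 0.08] 42.0 [-30.  28.  11. 137. -60.   6.]
[0.46 0.16 0.08] 41.0 [-38.  29.  15. 136. -60.   6.]
```

Call:
jog_arm:
  deltas:
    - [-1,0,-1,0.65,-0.9]
    - [-1,0,-1,0.65,0]
    - [-1,0,-1,0.65,0]
    - [-1,0,-1,0.65,0]
    - [-1,0,-1,0.65,0]
    - [-1,0,-1,0.65,0]
    - [-1,0,-1,0.65,0]
    - [-1,0,-1,0.65,0]
    - [-1,0,-1,0.65,0]
    - [-1,0,-1,0.65,0]

```text
time: 10.15
eef_pos: [0.637, 0.1587, 0.6593]
eef_rot: [[-0.308, 0.852, 0.423], [0.951, 0.275, 0.139], [0.002, 0.445, -0.895]]
wrist_force: [0.5, 0.4, 0.4]
grip_width: 0.0929
```

```bash
cat > st.py <<'E'
from h import *
s=arm.read_state(); R=s['eef_rot']; print(s['time'],s['joint_pos'].round(1),s['eef_pos'].round(4)); print(R.round(3).tolist(),'tilt',np.degrees(np.arccos(-R[2,2])).round(1),'head',np.degrees(np.arctan2(R[1,2],R[0,2])).round(1))
import sys
if len(sys.argv)>3:
    d=np.array([float(x) for x in sys.argv[1:4]])-s['eef_pos']; print('units',(R.T@d/.02).round(2))
E
python3 st.py .43 .15 .35
```

```text
10.15 [-34.7   5.6  18.1  81.8  -2.4  66.5  91.2] [0.637  0.1587 0.6593]
[[-0.308, 0.852, 0.423], [0.951, 0.275, 0.139], [0.002, 0.445, -0.895]] tilt 26.4 head 18.2
units [  2.75 -15.82   9.41]
```

Call:
jog_arm:
  deltas:
    - [1,0.17,-1,0.6,0]
    - [1,0.17,-1,0.6,0]
    - [1,0.17,-1,0.6,0]
    - [1,0.17,-1,0.6,0]
    - [1,0.17,-1,0.6,0]
    - [1,0.17,-1,0.6,0]
    - [1,0.17,-1,0.6,0]
    - [1,0.17,-1,0.6,0]
    - [1,0.17,-1,0.6,0]
    - [1,0.17,-1,0.6,0]
  newtons: 20

```text
time: 11.15
eef_pos: [0.5069, 0.1526, 0.463]
eef_rot: [[-0.308, 0.852, 0.423], [0.951, 0.275, 0.139], [0.002, 0.445, -0.895]]
wrist_force: [0.7, 0.3, -0.4]
grip_width: 0.0179
```

```bash
python3 st.py .435 .155 .31
```

```text
11.15 [-38.4  -3.   13.  116.3   5.9  40.6  79.1] [0.5069 0.1526 0.463 ]
[[-0.308, 0.852, 0.423], [0.951, 0.275, 0.139], [0.002, 0.445, -0.895]] tilt 26.4 head 18.2
units [ 1.21 -6.43  5.35]
```

Call:
jog_arm:
  deltas:
    - [1,0.12,-0.64,0.53,0]
    - [1,0.12,-0.64,0.53,0]
    - [1,0.12,-0.64,0.53,0]
    - [1,0.12,-0.64,0.53,0]
    - [1,0.12,-0.64,0.53,0]
    - [1,0.12,-0.64,0.53,0]
    - [1,0.12,-0.64,0.53,0]
    - [1,0.12,-0.64,0.53,0]
    - [1,0.12,-0.64,0.53,0]
    - [1,0.12,-0.64,0.53,0]

```text
time: 12.15
eef_pos: [0.4356, 0.155, 0.3114]
eef_rot: [[-0.308, 0.852, 0.423], [0.951, 0.275, 0.139], [0.002, 0.445, -0.895]]
wrist_force: [-0.0, -0.1, 0.5]
grip_width: 0.0002
```

```bash
python3 st.py .455 .158 .2
```

```text
12.15 [-39.6   1.    9.3 136.9  18.1  17.   61.5] [0.4356 0.155  0.3114]
[[-0.308, 0.852, 0.423], [0.951, 0.275, 0.139], [0.002, 0.445, -0.895]] tilt 26.4 head 18.2
units [-0.17 -1.62  5.42]
```

Call:
jog_arm:
  deltas:
    - [1,-0.02,-0.16,0.54,0]
    - [1,-0.02,-0.16,0.54,0]
    - [1,-0.02,-0.16,0.54,0]
    - [1,-0.02,-0.16,0.54,0]
    - [1,-0.02,-0.16,0.54,0]
    - [1,-0.02,-0.16,0.54,0]
    - [1,-0.02,-0.16,0.54,0]
    - [1,-0.02,-0.16,0.54,0]
    - [1,-0.02,-0.16,0.54,0]
    - [1,-0.02,-0.16,0.54,0]

```text
time: 13.15
eef_pos: [0.4517, 0.1533, 0.2231]
eef_rot: [[-0.304, 0.854, 0.423], [0.953, 0.277, 0.126], [-0.01, 0.441, -0.897]]
wrist_force: [0.6, 0.1, -0.4]
grip_width: 0.0004
```

```bash
python3 st.py .475 .16 .08
```

```text
13.15 [-25.5  12.6  -4.7 142.1  91.9   6.8 -12.4] [0.4517 0.1533 0.2231]
[[-0.304, 0.854, 0.423], [0.953, 0.277, 0.126], [-0.01, 0.441, -0.897]] tilt 26.2 head 16.6
units [ 0.03 -2.07  6.96]
```

Call:
jog_arm:
  deltas:
    - [1,0,-0.2,0.5,0]
    - [1,0,-0.2,0.6,0]
    - [1,0,-0.2,0.7,0]
    - [1,0,-0.2,0.7,0]
    - [1,0,-0.2,0.7,0]
    - [1,0,-0.2,0.7,0]
    - [1,0,-0.2,0.7,0]
    - [1,0,-0.2,0.7,0]
    - [1,0,-0.2,0.5,0]
    - [1,0,-0.2,0.4,0]

```text
time: 14.15
eef_pos: [0.47, 0.1577, 0.0934]
eef_rot: [[-0.304, 0.854, 0.422], [0.953, 0.277, 0.125], [-0.01, 0.44, -0.898]]
wrist_force: [-0.1, -0.3, 0.8]
grip_width: 0.0008
```

```bash
python3 st.py .476 .16 .076; python3 -c "
from h import *
for n in('side','wrist'): cap(n,n+'1')"
```

```text
14.15 [ -4.9  35.4 -34.3 145.9 131.3  33.8 -52.3] [0.47   0.1577 0.0934]
[[-0.304, 0.854, 0.422], [0.953, 0.277, 0.125], [-0.01, 0.44, -0.898]] tilt 26.1 head 16.5
units [ 0.03 -0.09  0.92]
```

View pics/side1.png

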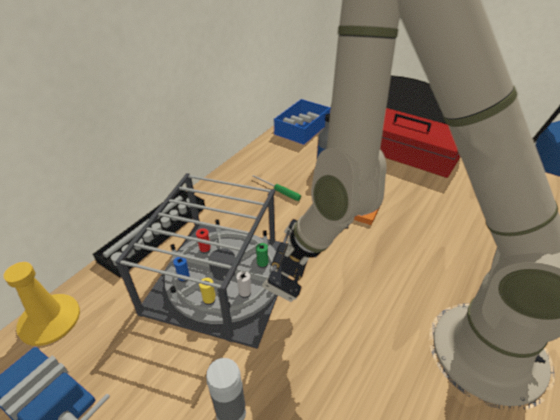

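View pics/wrist1.png

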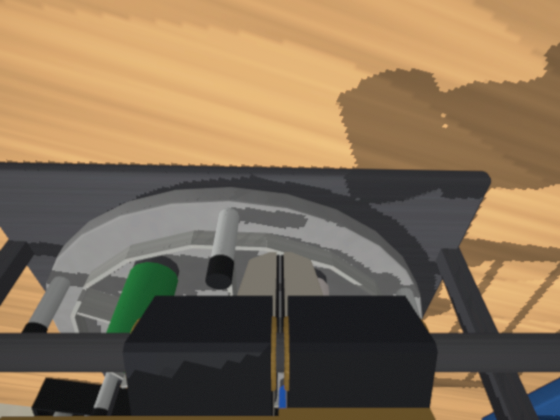

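```bash
cat > push.py <<'E'
from h import *
import sys
A=np.array([.620,.1695]); s=arm.read_state(); R=s['eef_rot']; p=s['eef_pos'].copy(); zt=float(sys.argv[1]); off=float(sys.argv[2])
xh=R[:2,0]/np.linalg.norm(R[:2,0])
for a in map(float,sys.argv[3:]):
    r=np.radians(a); t=np.r_[A+.14*np.array([np.cos(r),np.sin(r)])+off*xh,zt]
    print(a,t.round(4),'units',(R.T@(t-p)/.02).round(2)); p=t
E
python3 push.py .076 .023 190 196 203 210 217 224 231 238 241 
```

```text
190.0 [0.4751 0.1671 0.076 ] units [0.38 0.   0.94]
196.0 [0.4784 0.1528 0.076 ] units [-0.73 -0.06 -0.02]
203.0 [0.4841 0.1367 0.076 ] units [-0.85  0.02  0.02]
210.0 [0.4918 0.1214 0.076 ] units [-0.84  0.11  0.06]
217.0 [0.5012 0.1072 0.076 ] units [-0.82  0.21  0.11]
224.0 [0.5123 0.0942 0.076 ] units [-0.79  0.29  0.15]
231.0 [0.5249 0.0826 0.076 ] units [-0.74  0.38  0.19]
238.0 [0.5388 0.0727 0.076 ] units [-0.68  0.46  0.23]
241.0 [0.5451 0.069  0.076 ] units [-0.27  0.22  0.11]
```

Call:
jog_arm:
  deltas:
    - [1,0.2,0,0.45,0]
    - [1,0.15,0,0.45,0]
    - [1,-0.35,-0.03,0,0]
    - [1,-0.4,-0.03,0,0]
    - [1,-0.4,0,0,0]
    - [1,-0.45,0.01,0.01,0]
    - [1,-0.55,0.05,0.03,0]
    - [1,-0.55,0.08,0.04,0]
    - [1,-0.55,0.12,0.06,0]
    - [1,-0.55,0.14,0.07,0]

```text
time: 15.25
eef_pos: [0.5061, 0.0954, 0.0777]
eef_rot: [[-0.305, 0.854, 0.422], [0.952, 0.278, 0.125], [-0.011, 0.44, -0.898]]
wrist_force: [0.3, 2.8, -1.0]
grip_width: 0.0006
```

```bash
python3 st.py; python3 push.py .076 .023 217 224 231 238 241;python3 -c "
from h import *
for n in('side','wrist'): cap(n,n+'2')"
```

```text
15.25 [  5.3  37.7 -32.5 143.9 139.9  31.  -48.5] [0.5061 0.0954 0.0777]
[[-0.305, 0.854, 0.422], [0.952, 0.278, 0.125], [-0.011, 0.44, -0.898]] tilt 26.1 head 16.5
217.0 [0.5012 0.1072 0.076 ] units [ 0.63 -0.09  0.04]
224.0 [0.5123 0.0942 0.076 ] units [-0.79  0.29  0.15]
231.0 [0.5249 0.0826 0.076 ] units [-0.74  0.38  0.19]
238.0 [0.5388 0.0727 0.076 ] units [-0.68  0.46  0.23]
241.0 [0.5451 0.069  0.076 ] units [-0.27  0.22  0.11]
```

View pics/wrist2.png

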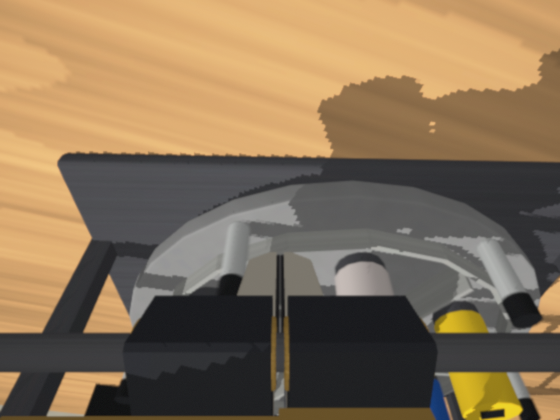

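Call:
jog_arm:
  deltas:
    - [1,-0.3,0.15,0.08,0]
    - [1,-0.3,0.18,0.1,0]
    - [1,-0.25,0.19,0.1,0]
    - [1,-0.15,0.15,0.08,0]
    - [1,0,0,0,0]
    - [1,0.2,0,0,0]
    - [1,0.3,-0.1,-0.6,0]
    - [1,0.3,-0.1,-0.6,0]
    - [1,0.3,-0.1,-0.6,0]
    - [1,0.3,-0.1,-0.5,0]

```text
time: 16.35
eef_pos: [0.4902, 0.1013, 0.116]
eef_rot: [[-0.306, 0.853, 0.422], [0.952, 0.279, 0.125], [-0.011, 0.44, -0.898]]
wrist_force: [0.5, 0.6, -0.5]
grip_width: 0.0002
```

```bash
python3 -c "
from h import *
for n in('side','wrist'): cap(n,n+'3')
a=cv2.imread('pics/side3.png')[160:345,100:310]; cv2.imwrite('pics/side3z.png',cv2.resize(a,None,fx=3.2,fy=3.2,interpolation=cv2.INTER_CUBIC))"; python3 st.py .472 .2175 .118
```

```text
16.45 [  3.6  31.3 -31.6 144.4 136.1  25.6 -47.2] [0.4904 0.1015 0.1163]
[[-0.307, 0.853, 0.423], [0.952, 0.28, 0.126], [-0.011, 0.441, -0.897]] tilt 26.2 head 16.6
units [5.8  0.88 0.27]
```

View pics/wrist3.png

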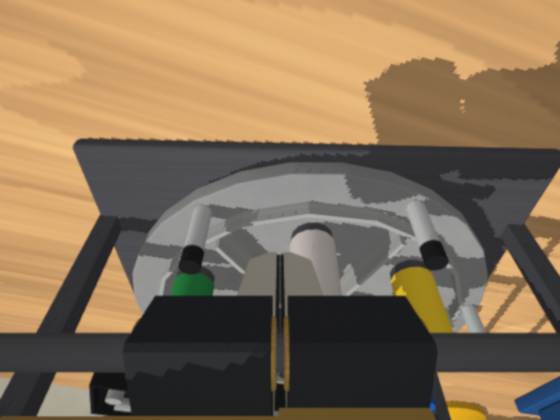

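View pics/side3z.png

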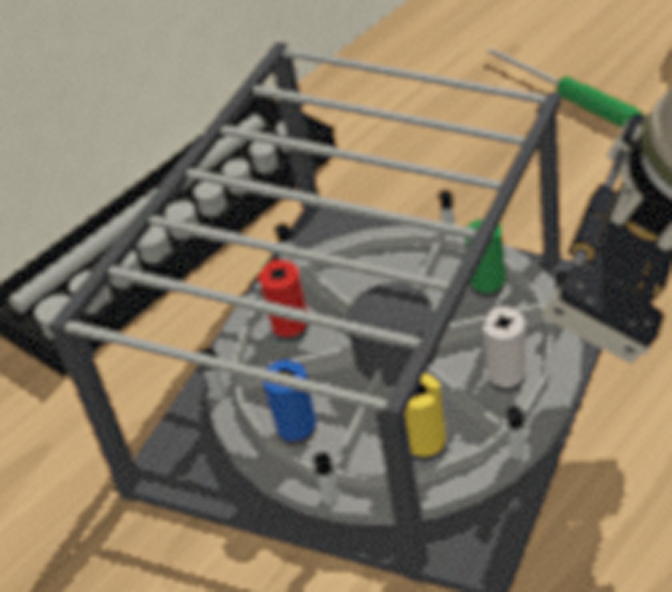

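```bash
python3 - <<'E'
from h import *
c=load('side3'); A=np.array([.62,.1695])
for t in [(515,418),(322,463),(446,200),(283,233)]:
    p=onz(c,t[0]/3.2+100,t[1]/3.2+160,.079)[:2]-A; print(np.hypot(*p).round(3),np.degrees(np.arctan2(p[1],p[0]))%360)
E
python3 push.py .076 .023 172 226.4
```

```text
0.14 169.90229173343792
0.14 109.84297186123771
0.138 289.9891688482278
0.139 350.4150554378731
172.0 [0.4743 0.2109 0.076 ] units [ 5.47 -0.04  2.16]
226.4 [0.5164 0.09   0.076 ] units [-6.4   0.1   0.13]
```

```bash
python3 - <<'E'
from h import *
c=load('side3'); print(onz(c,225,370,.165))
c=load('scene0'); print(onz(c,399,125,.165))
E
python3 st.py .472 .2237 .118
```

```text
[0.39192561 0.41931551 0.165     ]
[0.4034852  0.42129765 0.165     ]
16.45 [  3.6  31.3 -31.6 144.4 136.1  25.6 -47.2] [0.4904 0.1015 0.1163]
[[-0.307, 0.853, 0.423], [0.952, 0.28, 0.126], [-0.011, 0.441, -0.897]] tilt 26.2 head 16.6
units [6.09 0.96 0.3 ]
```

Call:
jog_arm:
  deltas:
    - [1,0.87,0.1,0,0]
    - [1,0.87,0.1,0.04,0]
    - [1,0.87,0.15,0.04,0]
    - [1,0.87,0.15,0.05,0]
    - [1,0.87,0.15,0.05,0]
    - [1,0.87,0.15,0.05,0]
    - [1,0.87,0.15,0.05,0]
    - [1,0,-0.31,0.63,0]
    - [1,0,-0.31,0.63,0]
    - [1,0,-0.31,0.63,0]

```text
time: 17.45
eef_pos: [0.4731, 0.2228, 0.0744]
eef_rot: [[-0.305, 0.853, 0.422], [0.952, 0.278, 0.126], [-0.01, 0.441, -0.898]]
wrist_force: [-0.0, -0.5, 0.4]
grip_width: 0.001
```

```bash
python3 st.py; python3 push.py .076 .023 172 178 184 190 196 202 208 214 220 226;python3 -c "
from h import *
for n in('wrist',): cap(n,n+'4')"
```

```text
17.45 [-14.   38.5 -33.3 142.8 126.1  36.4 -54.2] [0.4731 0.2228 0.0744]
[[-0.305, 0.853, 0.422], [0.952, 0.278, 0.126], [-0.01, 0.441, -0.898]] tilt 26.1 head 16.6
172.0 [0.4743 0.2109 0.076 ] units [-0.59 -0.08 -0.12]
178.0 [0.4731 0.1963 0.076 ] units [-0.68 -0.26 -0.12]
184.0 [0.4733 0.1816 0.076 ] units [-0.7  -0.19 -0.09]
190.0 [0.4751 0.1671 0.076 ] units [-0.72 -0.13 -0.05]
196.0 [0.4784 0.1528 0.076 ] units [-0.73 -0.06 -0.02]
202.0 [0.4832 0.139  0.076 ] units [-0.73  0.01  0.01]
208.0 [0.4894 0.1257 0.076 ] units [-0.73  0.08  0.05]
214.0 [0.4969 0.1131 0.076 ] units [-0.71  0.15  0.08]
220.0 [0.5057 0.1014 0.076 ] units [-0.69  0.21  0.11]
226.0 [0.5157 0.0907 0.076 ] units [-0.66  0.28  0.14]
```

View pics/wrist4.png

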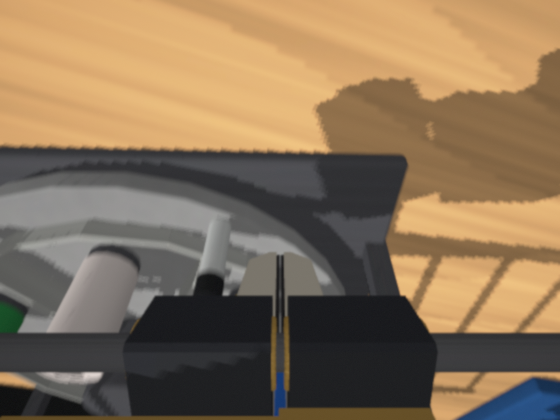

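Call:
jog_arm:
  deltas:
    - [1,-0.4,-0.08,-0.08,0]
    - [1,-0.55,-0.2,-0.1,0]
    - [1,-0.55,-0.2,-0.1,0]
    - [1,-0.56,-0.15,-0.06,0]
    - [1,-0.57,-0.11,-0.04,0]
    - [1,-0.58,-0.06,-0.02,0]
    - [1,-0.58,-0.02,0,0]
    - [1,-0.58,0.05,0.02,0]
    - [1,-0.58,0.12,0.05,0]
    - [1,-0.57,0.15,0.07,0]

```text
time: 18.5
eef_pos: [0.4962, 0.1125, 0.0762]
eef_rot: [[-0.305, 0.854, 0.422], [0.952, 0.278, 0.125], [-0.011, 0.44, -0.898]]
wrist_force: [-2.7, 1.7, 0.4]
grip_width: 0.0003
```

```bash
python3 -c "
from h import *
cap('side','side5')
a=cv2.imread('pics/side5.png')[160:345,100:310]; cv2.imwrite('pics/side5z.png',cv2.resize(a,None,fx=3.2,fy=3.2,interpolation=cv2.INTER_CUBIC))";  python3 st.py; python3 push.py .076 .023 214 220 223 226.6
```

```text
18.55 [  2.6  38.  -33.  144.7 138.4  32.9 -50.1] [0.4974 0.1108 0.0762]
[[-0.302, 0.854, 0.423], [0.953, 0.276, 0.123], [-0.012, 0.44, -0.898]] tilt 26.1 head 16.2
214.0 [0.497  0.1131 0.076 ] units [0.12 0.01 0.02]
220.0 [0.5058 0.1014 0.076 ] units [-0.69  0.22  0.11]
223.0 [0.5107 0.0959 0.076 ] units [-0.33  0.13  0.07]
226.6 [0.5169 0.0897 0.076 ] units [-0.39  0.18  0.09]
```

View pics/side5z.png

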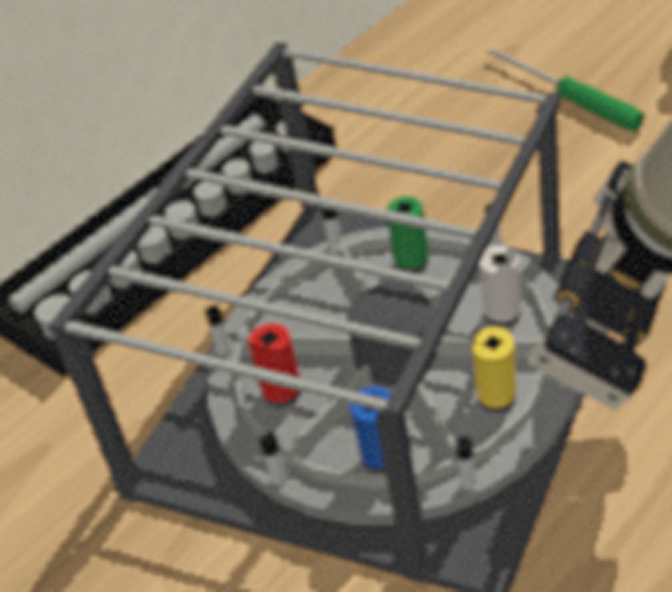

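Call:
jog_arm:
  deltas:
    - [1,-0.5,0.18,0.1,0]
    - [1,-0.4,0.16,0.09,0]
    - [1,-0.3,0.15,0.08,0]
    - [1,-0.2,0.1,0.05,0]
    - [1,-0.1,0.05,0.03,0]
    - [1,0,0,0,0]
    - [1,0,0,0,0]
    - [1,0.2,0,0,0]
    - [1,0.2,-0.1,-0.3,0]
    - [1,0,-0.1,-0.7,0]

```text
time: 19.55
eef_pos: [0.5039, 0.0947, 0.0915]
eef_rot: [[-0.306, 0.854, 0.42], [0.952, 0.279, 0.126], [-0.009, 0.439, -0.899]]
wrist_force: [-1.0, 0.1, -0.3]
grip_width: 0.0006
```

```bash
python3 -c "
from h import *
cap('side','side6')
cap('wrist','wrist6')
a=cv2.imread('pics/side6.png')[160:345,100:310]; cv2.imwrite('pics/side6z.png',cv2.resize(a,None,fx=3.2,fy=3.2,interpolation=cv2.INTER_CUBIC))";  python3 st.py
```

```text
19.65 [  5.2  35.2 -31.8 143.8 139.1  28.3 -47.8] [0.5034 0.0939 0.0928]
[[-0.306, 0.853, 0.422], [0.952, 0.279, 0.125], [-0.011, 0.44, -0.898]] tilt 26.1 head 16.6
```

View pics/side6z.png

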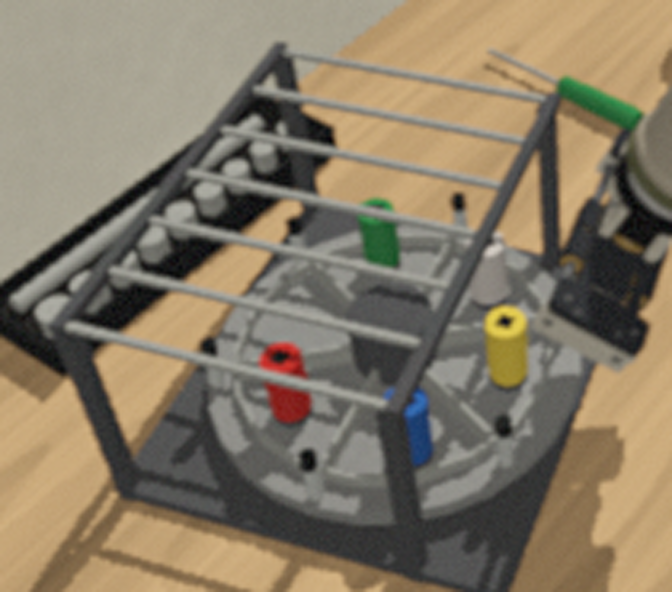

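View pics/wrist6.png

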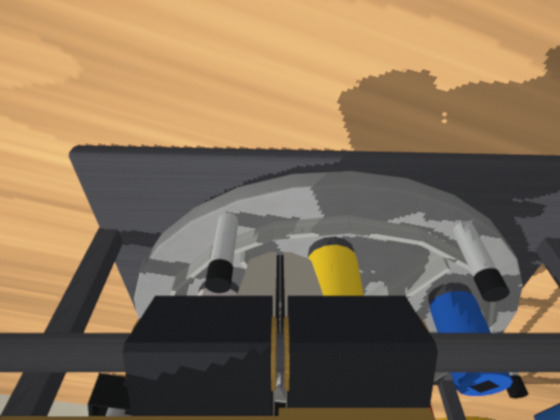

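```bash
python3 - <<'E'
from h import *
c=load('side6'); A=np.array([.62,.1695])
for t in [(503,426),(308,459),(208,346),(459,202),(294,226)]:
    p=onz(c,t[0]/3.2+100,t[1]/3.2+160,.079)[:2]-A; print(np.hypot(*p).round(3),np.degrees(np.arctan2(p[1],p[0]))%360)
b=c['image'][:,:,::-1].astype(int); h=cv2.cvtColor(c['image'],cv2.COLOR_RGB2HSV)
m=cv2.inRange(h,(20,120,80),(35,255,255)); m[:,:230]=0; m[:200]=0; m[300:]=0;m[:,290:]=0
ys,xs=np.nonzero(m); print(xs.min(),xs.max(),ys.min(),ys.max())
for u,v in [(504/3.2+100,320/3.2+160)]:
    p=onz(c,u,v,.101); d=p[:2]-A; print(p,np.hypot(*d),np.degrees(np.arctan2(d[1],d[0]))%360)
w=load('wrist6'); hh=cv2.cvtColor(w['image'],cv2.COLOR_RGB2HSV); m=cv2.inRange(hh,(20,120,80),(35,255,255)); ys,xs=np.nonzero(m); print(xs.min(),xs.max(),ys.min(),ys.max())
print(onz(w,332,245,.036),onz(w,332,250,.036+.0))
E
```

```text
0.139 165.40851701193577
0.139 105.33496470610942
0.14 45.17857478772428
0.139 285.1768987158804
0.139 345.6937962290696
251 281 240 280
[0.53216361 0.13760288 0.101     ] 0.09344868537623131 199.95810587149668
5 489 244 419
[0.52720117 0.13689902 0.036     ] [0.53160871 0.1388035  0.036     ]
```

```bash
python3 st.py .495 .1285 .162; python3 st.py .533 .1395 .081
```

```text
19.65 [  5.2  35.2 -31.8 143.8 139.1  28.3 -47.8] [0.5034 0.0939 0.0928]
[[-0.306, 0.853, 0.422], [0.952, 0.279, 0.125], [-0.011, 0.44, -0.898]] tilt 26.1 head 16.6
units [ 1.74  1.65 -3.07]
19.65 [  5.2  35.2 -31.8 143.8 139.1  28.3 -47.8] [0.5034 0.0939 0.0928]
[[-0.306, 0.853, 0.422], [0.952, 0.279, 0.125], [-0.011, 0.44, -0.898]] tilt 26.1 head 16.6
units [1.72 1.64 1.44]
```

Call:
jog_arm:
  deltas:
    - [1,0,0,-0.8,0]
    - [1,0,0,-0.8,0]
    - [1,0.1,0.1,-0.8,0]
    - [-0.2,0.3,0.2,-0.67,0]
    - [-0.2,0.35,0.3,0,0]
    - [-0.2,0.35,0.35,0,0]
    - [-0.2,0.35,0.35,0,0]
    - [-0.2,0.29,0.35,0,0]
    - [-0.2,0,0,0,0]
    - [-0.2,0,0,0,0]

```text
time: 20.65
eef_pos: [0.4959, 0.1284, 0.161]
eef_rot: [[-0.306, 0.854, 0.422], [0.952, 0.279, 0.125], [-0.011, 0.44, -0.898]]
wrist_force: [-0.7, -0.0, 0.5]
grip_width: 0.052
```

```bash
python3 -c "
from h import *
cap('wrist','wrist7')";  python3 st.py .533 .1395 .081
```

```text
20.7 [ -5.   23.8 -23.3 141.2 126.6  15.8 -41.2] [0.4958 0.1281 0.1608]
[[-0.305, 0.854, 0.421], [0.952, 0.279, 0.125], [-0.011, 0.439, -0.898]] tilt 26.1 head 16.5
units [ 0.02 -0.    4.44]
```

View pics/wrist7.png

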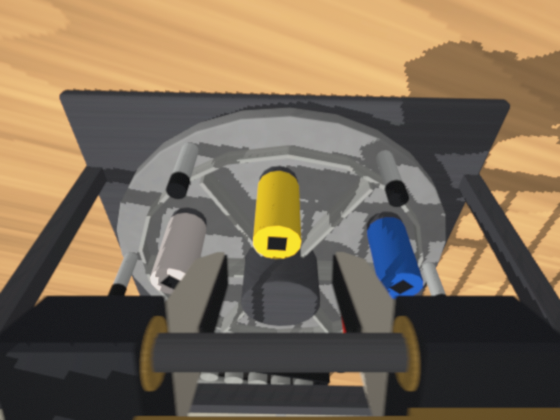

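```bash
python3 - <<'E'
from h import *
w=load('wrist7'); print(onz(w,277,241,.101)); print(onz(w,275,207,.101-.0))
E
```

```text
[0.53143238 0.13771662 0.101     ]
[0.50375341 0.12769837 0.101     ]
```

Call:
jog_arm:
  deltas:
    - [-0.2,-0.02,0,0.6,0]
    - [-0.2,-0.02,0,0.6,0]
    - [-0.2,-0.02,0,0.6,0]
    - [-0.2,0,0,0.6,0]
    - [-0.2,0,0,0.6,0]
    - [-0.2,0,0,0.6,0]
    - [-0.2,0,0,0.5,0]
    - [-0.2,0,0,0.34,0]
    - [-0.2,0,0,0,0]
    - [0.1,0,0,0,0]
  newtons: 25

```text
time: 21.7
eef_pos: [0.5337, 0.1382, 0.0813]
eef_rot: [[-0.305, 0.854, 0.421], [0.952, 0.278, 0.125], [-0.01, 0.439, -0.898]]
wrist_force: [-0.3, 0.1, 0.1]
grip_width: 0.0517
```

```bash
python3 -c "
from h import *
cap('wrist','wrist8');cap('side','side8')
a=cv2.imread('pics/side8.png')[160:345,160:370]; cv2.imwrite('pics/side8z.png',cv2.resize(a,None,fx=3.2,fy=3.2,interpolation=cv2.INTER_CUBIC))";  python3 st.py .533 .1395 .081
```

```text
21.8 [ -1.3  36.9 -29.3 139.3 134.4  27.4 -46.7] [0.5338 0.1382 0.0818]
[[-0.305, 0.854, 0.422], [0.952, 0.278, 0.125], [-0.011, 0.44, -0.898]] tilt 26.1 head 16.5
units [ 0.08 -0.03  0.03]
```

View pics/wrist8.png

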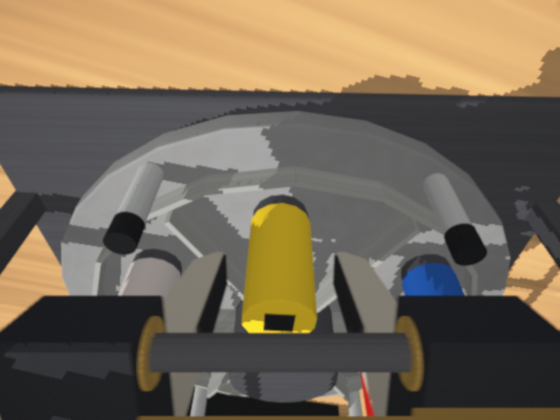

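View pics/side8z.png

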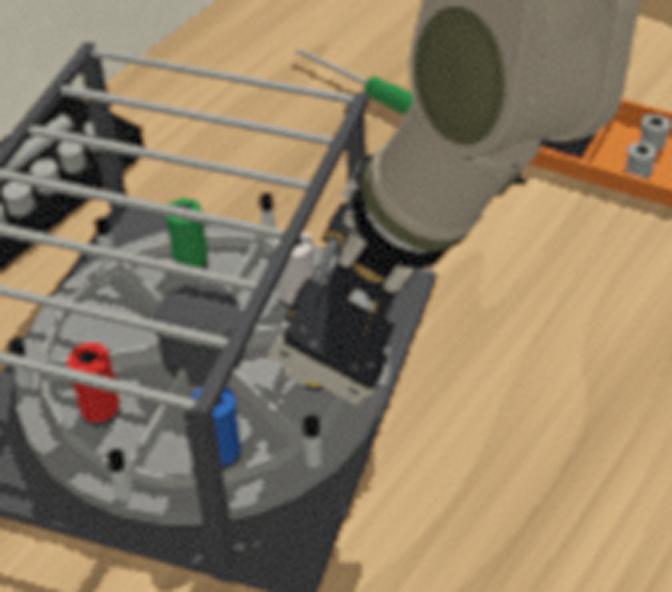

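Call:
jog_arm:
  deltas:
    - [1,0,0,0,0]
    - [1,0,0,0,0]
    - [1,0,0,0,0]
    - [1,0,0,0,0]
    - [1,0,0,0,0]
    - [1,0,0,0,0]
    - [1,0,0,0,0]
    - [1,0,0,-0.1,0]
    - [1,0,0,-0.2,0]
    - [1,0,0,-0.2,0]
  newtons: 30

```text
time: 22.8
eef_pos: [0.5293, 0.1368, 0.0903]
eef_rot: [[-0.305, 0.854, 0.421], [0.952, 0.278, 0.125], [-0.01, 0.439, -0.899]]
wrist_force: [-0.1, 0.1, -2.8]
grip_width: 0.0292
```

```bash
python3 -c "
from h import *
cap('wrist','wrist9')";  python3 st.py
```

```text
22.85 [ -1.4  35.5 -29.  139.6 133.7  26.3 -46.3] [0.5291 0.1368 0.0909]
[[-0.305, 0.854, 0.421], [0.952, 0.278, 0.125], [-0.01, 0.439, -0.898]] tilt 26.1 head 16.6
```

View pics/wrist9.png

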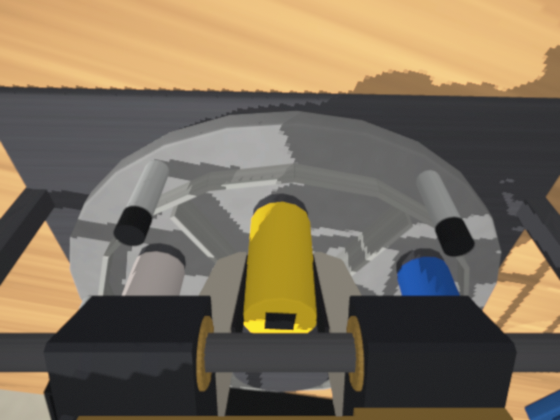

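Call:
jog_arm:
  deltas:
    - [1,0,0,-0.5,0]
    - [1,0,0,-0.6,0]
    - [1,0,0,-0.6,0]
    - [1,0,0,-0.6,0]
    - [1,0,0,-0.6,0]
    - [1,0,0,-0.6,0]
    - [1,0,0,-0.6,0]
    - [1,0,0,-0.6,0]
    - [1,0,0,-0.6,0]
    - [1,0,0,-0.6,0]

```text
time: 23.85
eef_pos: [0.4792, 0.1222, 0.1973]
eef_rot: [[-0.305, 0.854, 0.422], [0.952, 0.278, 0.126], [-0.01, 0.44, -0.898]]
wrist_force: [0.1, -0.2, -2.1]
grip_width: 0.0293
```

```bash
python3 - <<'E'
from h import *
import subprocess
for n in ('side0','scene0'):
    c=load(n); h=cv2.cvtColor(c['image'],cv2.COLOR_RGB2HSV); m=cv2.inRange(h,(4,170,60),(13,255,255))
    m=cv2.morphologyEx(m,cv2.MORPH_CLOSE,np.ones((15,15)))
    k,l,s,ce=cv2.connectedComponentsWithStats(m)
    for i in range(1,k):
        if s[i,4]>400:
            cn=cv2.findContours((l==i).astype(np.uint8),cv2.RETR_EXTERNAL,cv2.CHAIN_APPROX_NONE)[0][0]
            W=np.array([onz(c,*q[0],.020)[:2]*1000 for q in cn],np.float32)
            print(n,s[i],cv2.minAreaRect(W), [onz(c,*q,.02)[:2].round(3) for q in cv2.boxPoints(cv2.minAreaRect(cn))])
for n,x0,y0 in (('side0',300,175),('scene0',150,195)):
    a=cv2.imread('pics/'+n+'.png')[y0:y0+80,x0:x0+100]; cv2.imwrite('pics/tz_%s.png'%n,cv2.resize(a,None,fx=6,fy=6,interpolation=cv2.INTER_CUBIC))
E
python3 st.py
```

```text
side0 [410 150  51  26 590] ((331.695556640625, -639.8655395507812), (162.01809692382812, 127.41064453125), 89.63946533203125) [array([ 0.39 , -0.536]), array([ 0.43 , -0.688]), array([ 0.272, -0.721]), array([ 0.244, -0.571])]
side0 [ 314  183   68   42 1630] ((487.5010986328125, -261.9974365234375), (191.64437866210938, 128.11570739746094), 7.523394584655762) [array([ 0.564, -0.183]), array([ 0.611, -0.311]), array([ 0.405, -0.337]), array([ 0.374, -0.214])]
scene0 [539  22  21  53 612] ((96.56895446777344, 1283.727783203125), (75.01168060302734, 330.7637634277344), 52.77275466918945) [array([-0.038,  1.333]), array([-0.012,  1.414]), array([0.251, 1.214]), array([0.228, 1.141])]
scene0 [   0  190   48  142 1939] ((416.97283935546875, -723.7315673828125), (137.8755645751953, 435.51214599609375), 88.22064208984375) [array([ 0.616, -0.786]), array([ 0.159, -0.786]), array([ 0.203, -0.648]), array([ 0.654, -0.671])]
scene0 [ 158  205   58   68 1651] ((496.4737854003906, -272.1993713378906), (198.62051391601562, 110.8196792602539), 7.766276836395264) [array([ 0.406, -0.342]), array([ 0.388, -0.226]), array([ 0.588, -0.205]), array([ 0.601, -0.313])]
23.85 [-10.8  17.4 -14.9 141.4 119.4   8.8 -34. ] [0.4792 0.1222 0.1973]
[[-0.305, 0.854, 0.422], [0.952, 0.278, 0.126], [-0.01, 0.44, -0.898]] tilt 26.1 head 16.6
```

View pics/tz_side0.png

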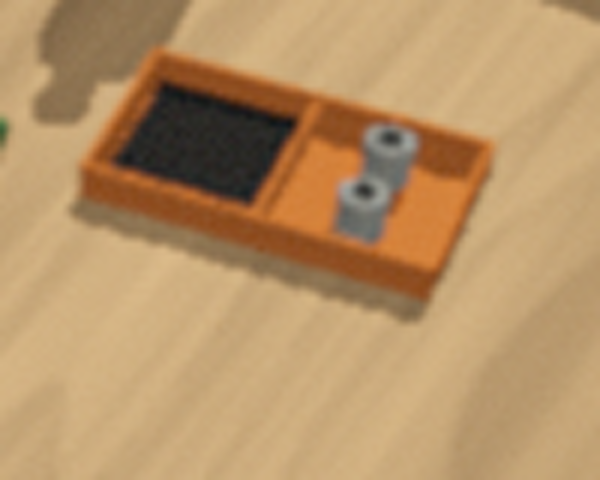

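View pics/tz_scene0.png

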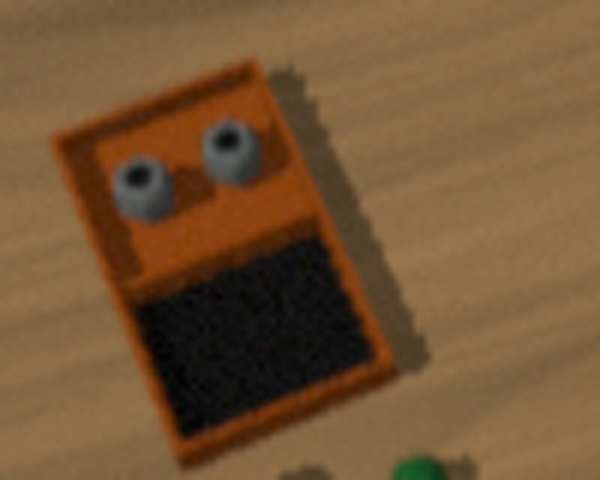

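```bash
python3 - <<'E'
from h import *
c=load('side0'); f=lambda t:onz(c,t[0]/6+300,t[1]/6+175,.022)[:2]
a,b,d,e,m1,m2=[f(t) for t in [(160,48),(85,165),(495,148),(435,268),(320,103),(262,212)]]
print('side',a,b,d,e,'len',np.linalg.norm(a-d),np.linalg.norm(a-b),'ctr',(a+b+d+e)/4,'baymid',(a+b+m1+m2)/4,'ang',np.degrees(np.arctan2(*(a-d)[::-1])),np.degrees(np.arctan2(*(b-e)[::-1])))
fl=[onz(c,t[0]/6+300,t[1]/6+175,.006)[:2] for t in [(163,88),(118,160),(298,120),(250,200)]]; print(np.round(fl,3))
c=load('scene0'); f=lambda t,z=.022:onz(c,t[0]/6+150,t[1]/6+195,z)[:2]
P=[f(t) for t in [(52,138),(257,58),(393,362),(182,450)]]; print('scene',np.round(P,3),np.mean(P,0))
P=[f(t,.006) for t in [(138,305),(322,238),(372,352),(182,435)]]; print(np.round(P,3),np.mean(P,0))
E
```

```text
side [ 0.58597131 -0.3120723 ] [ 0.57031773 -0.20459827] [ 0.39938889 -0.33242952] [ 0.38705348 -0.23106335] len 0.18768967849159568 0.10860802149718002 ctr [ 0.48568286 -0.27004086] baymid [ 0.53127881 -0.26374204] ang 6.226669960938911 8.217241620663351
[[ 0.576 -0.3  ]
 [ 0.567 -0.234]
 [ 0.503 -0.316]
 [ 0.494 -0.244]]
scene [[ 0.41  -0.337]
 [ 0.396 -0.23 ]
 [ 0.581 -0.206]
 [ 0.594 -0.31 ]] [ 0.49522006 -0.27058535]
[[ 0.506 -0.316]
 [ 0.497 -0.223]
 [ 0.565 -0.214]
 [ 0.579 -0.31 ]] [ 0.53680381 -0.26551235]
```

```bash
python3 - <<'E'
from fk import *
from h import *
c=load('scene0'); print('oil',onz(c,125,280,.19),onz(c,142,302,.0),'drv',onz(c,222,285,.015))
s=arm.read_state(); z=s['eef_rot'][:,2]; 
def path(ps):
  q=s['joint_pos'][:6]; 
  for a,b in zip(ps[:-1],ps[1:]):
    a,b=np.array(a),np.array(b)
    for t in np.linspace(0,1,21)[1:]:
      p=a+(b-a)*t
      r=least_squares(lambda x:np.r_[fk2(x)[0]-p,.3*(fk2(x)[1]-z),.0002*(x-q)],np.clip(q,lo+.05,hi-.05),bounds=(lo,hi),x_scale=30); q=r.x
      if round(t*20)%3==0: print(p.round(2),(1000*np.linalg.norm(fk2(q)[0]-p)).round(0),q.round(0))
for zz in (.2,.15,.12):
  print(zz);path([s['eef_pos'],(.479,.12,zz),(.538,-.265,zz),(.538,-.265,.05)])
E
```

```text
oil [ 0.65758617 -0.42137087  0.19      ] [ 0.64400303 -0.43008906  0.        ] drv [ 0.67006999 -0.21044364  0.015     ]
0.2
[0.48 0.12 0.2 ] 0.0 [-10.  17. -15. 141. 120.   9.]
[0.48 0.12 0.2 ] 0.0 [-10.  17. -15. 141. 120.   9.]
[0.48 0.12 0.2 ] 0.0 [-10.  17. -15. 141. 120.   9.]
[0.48 0.12 0.2 ] 0.0 [-10.  17. -15. 141. 119.   8.]
[0.48 0.12 0.2 ] 0.0 [-10.  17. -15. 141. 119.   8.]
[0.48 0.12 0.2 ] 0.0 [-11.  17. -15. 141. 119.   8.]
[0.49 0.06 0.2 ] 0.0 [  3.  17. -20. 141. 127.   6.]
[0.5 0.  0.2] 1.0 [ 22.  19. -32. 140. 115.   6.]
[ 0.51 -0.05  0.2 ] 1.0 [ 37.  22. -40. 137.  88.   6.]
[ 0.51 -0.11  0.2 ] 0.0 [ 51.  26. -49. 134.  63.   9.]
[ 0.52 -0.17  0.2 ] 0.0 [ 61.  30. -55. 130.  52.  14.]
[ 0.53 -0.23  0.2 ] 0.0 [ 68.  34. -58. 125.  45.  18.]
[ 0.54 -0.26  0.18] 0.0 [ 69.  37. -55. 123.  46.  18.]
[ 0.54 -0.26  0.16] 0.0 [ 66.  38. -51. 124.  50.  15.]
[ 0.54 -0.26  0.13] 0.0 [ 63.  38. -46. 125.  55.  11.]
[ 0.54 -0.26  0.11] 0.0 [ 58.  39. -40. 126.  59.   6.]
[ 0.54 -0.26  0.09] 1.0 [ 58.  41. -39. 126.  83.   6.]
[ 0.54 -0.26  0.06] 0.0 [ 61.  46. -45. 127. 100.
[... 1284 characters left out ...]
.0 [ -3.  29. -27. 145. 138.  23.]
[0.49 0.06 0.12] 0.0 [  8.  30. -28. 145. 146.  23.]
[0.5  0.   0.12] 0.0 [ 18.  30. -30. 144. 151.  19.]
[ 0.51 -0.05  0.12] 0.0 [ 28.  31. -31. 142. 155.  15.]
[ 0.51 -0.11  0.12] 0.0 [ 37.  32. -32. 138. 158.  10.]
[ 0.52 -0.17  0.12] 1.0 [ 45.  34. -33. 134. 155.   6.]
[ 0.53 -0.23  0.12] 1.0 [ 56.  37. -41. 130.  93.   6.]
[ 0.54 -0.26  0.11] 0.0 [ 63.  41. -47. 126.  72.  11.]
[ 0.54 -0.26  0.1 ] 0.0 [ 61.  42. -45. 126.  78.  10.]
[ 0.54 -0.26  0.09] 0.0 [ 61.  43. -44. 126.  86.   9.]
[ 0.54 -0.26  0.08] 0.0 [ 61.  44. -45. 127.  93.  11.]
[ 0.54 -0.26  0.07] 0.0 [ 62.  46. -46. 127.  98.  12.]
[ 0.54 -0.26  0.06] 0.0 [ 62.  48. -47. 127. 102.  14.]
```

```bash
python3 st.py .495 -.02 .155
```

```text
23.85 [-10.8  17.4 -14.9 141.4 119.4   8.8 -34. ] [0.4792 0.1222 0.1973]
[[-0.305, 0.854, 0.422], [0.952, 0.278, 0.126], [-0.01, 0.44, -0.898]] tilt 26.1 head 16.6
units [-6.99 -2.24  1.34]
```

Call:
jog_arm:
  deltas:
    - [1,-0.4,-0.25,0.4,0]
    - [1,-0.5,-0.25,0.45,0]
    - [1,-0.6,-0.25,0.45,0]
    - [1,-0.7,-0.25,0.4,0]
    - [1,-0.8,-0.2,-0.06,0]
    - [1,-0.8,-0.2,-0.06,0]
    - [1,-0.8,-0.2,-0.06,0]
    - [1,-0.8,-0.2,-0.06,0]
    - [1,-0.8,-0.2,-0.06,0]
    - [1,-0.8,-0.2,-0.06,0]

```text
time: 24.85
eef_pos: [0.4959, -0.0207, 0.1548]
eef_rot: [[-0.305, 0.854, 0.421], [0.952, 0.279, 0.125], [-0.011, 0.439, -0.898]]
wrist_force: [0.9, -0.2, -3.0]
grip_width: 0.0293
```

```bash
python3 st.py .525 -.16 .15
```

```text
24.85 [ 24.   25.6 -31.3 141.8 145.7  11.7 -38.7] [ 0.4959 -0.0207  0.1548]
[[-0.305, 0.854, 0.421], [0.952, 0.279, 0.125], [-0.011, 0.439, -0.898]] tilt 26.1 head 16.5
units [-7.07 -0.8  -0.04]
```

Call:
jog_arm:
  deltas:
    - [1,-0.7,-0.08,0,0]
    - [1,-0.7,-0.08,0,0]
    - [1,-0.7,-0.08,0,0]
    - [1,-0.7,-0.08,0,0]
    - [1,-0.7,-0.08,0,0]
    - [1,-0.7,-0.08,0,0]
    - [1,-0.7,-0.08,0,0]
    - [1,-0.7,-0.08,0,0]
    - [1,-0.7,-0.08,0,0]
    - [1,-0.7,-0.08,0,0]

```text
time: 25.85
eef_pos: [0.5239, -0.1513, 0.1495]
eef_rot: [[-0.305, 0.854, 0.422], [0.952, 0.279, 0.124], [-0.012, 0.44, -0.898]]
wrist_force: [0.1, -0.2, -3.1]
grip_width: 0.0296
```

```bash
python3 st.py .538 -.265 .14
```

```text
25.85 [ 47.8  31.1 -40.3 133.5 100.9   6.1  24. ] [ 0.5239 -0.1513  0.1495]
[[-0.305, 0.854, 0.422], [0.952, 0.279, 0.124], [-0.012, 0.44, -0.898]] tilt 26.1 head 16.3
units [-5.62 -1.19  0.02]
```

Call:
jog_arm:
  deltas:
    - [1,-0.56,-0.12,0,0]
    - [1,-0.56,-0.12,0,0]
    - [1,-0.56,-0.12,0,0]
    - [1,-0.56,-0.12,0,0]
    - [1,-0.56,-0.12,0,0]
    - [1,-0.56,-0.12,0,0]
    - [1,-0.56,-0.12,0,0]
    - [1,-0.56,-0.12,0,0]
    - [1,-0.56,-0.12,0,0]
    - [1,-0.56,-0.12,0,0]

```text
time: 26.85
eef_pos: [0.5372, -0.265, 0.14]
eef_rot: [[-0.304, 0.854, 0.421], [0.952, 0.279, 0.123], [-0.012, 0.439, -0.899]]
wrist_force: [-0.7, 0.9, -1.7]
grip_width: 0.0297
```

```bash
python3 st.py .538 -.265 .06; python3 -c "
from h import *
for n in ('side','wrist','scene'): cap(n,n+'10')
a=cv2.imread('pics/side10.png')[120:270,260:430]; cv2.imwrite('pics/side10z.png',cv2.resize(a,None,fx=4,fy=4,interpolation=cv2.INTER_CUBIC))"
```

```text
26.85 [ 67.7  41.  -55.2 124.5  63.8  17.1  74.4] [ 0.5372 -0.265   0.14  ]
[[-0.304, 0.854, 0.421], [0.952, 0.279, 0.123], [-0.012, 0.439, -0.899]] tilt 26.0 head 16.3
units [ 0.04 -1.72  3.61]
```

View pics/side10z.png

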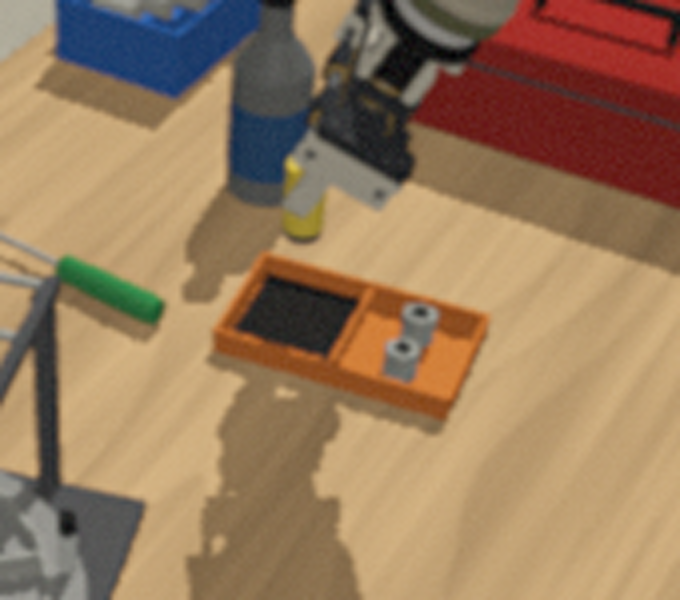

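View pics/wrist10.png

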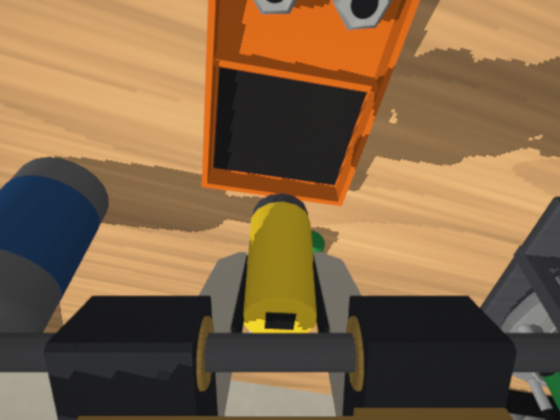

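View pics/scene10.png

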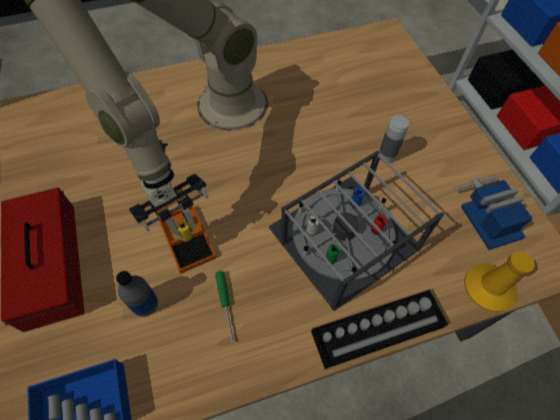

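```bash
python3 - <<'E'
from h import *
w=load('wrist10'); P=[onz(w,*t,.006)[:2] for t in [(222,70),(367,92),(338,187),(214,168)]]; print(np.round(P,3),np.mean(P,0))
P=[onz(w,*t,.022)[:2] for t in [(203,186),(342,204)]]; print(np.round(P,3))
w=load('side10'); 
print('base',[onz(w,260+u/4,120+v/4,.095).round(3) for u,v in [(302,232)]])
E
```

```text
[[ 0.506 -0.318]
 [ 0.491 -0.223]
 [ 0.571 -0.208]
 [ 0.584 -0.308]] [ 0.53787844 -0.2640988 ]
[[ 0.591 -0.313]
 [ 0.575 -0.205]]
base [array([ 0.533, -0.263,  0.095])]
```

Call:
jog_arm:
  deltas:
    - [1,0,-0.18,0.37,0]
    - [1,0,-0.18,0.37,0]
    - [1,0,-0.18,0.37,0]
    - [1,0,-0.18,0.37,0]
    - [1,0,-0.18,0.37,0]
    - [1,0,-0.18,0.37,0]
    - [1,0,-0.18,0.37,0]
    - [1,0,-0.18,0.37,0]
    - [1,0,-0.18,0.37,0]
    - [1,0,-0.18,0.3,0]

```text
time: 28.0
eef_pos: [0.5377, -0.2642, 0.059]
eef_rot: [[-0.306, 0.853, 0.422], [0.952, 0.28, 0.125], [-0.012, 0.44, -0.898]]
wrist_force: [0.0, 0.4, -3.1]
grip_width: 0.0298
```

```bash
python3 st.py .538 -.265 .051;python3 -c "
from h import *
for n in ('side','wrist'): cap(n,n+'11')
a=cv2.imread('pics/side11.png')[120:270,260:430]; cv2.imwrite('pics/side11z.png',cv2.resize(a,None,fx=4,fy=4,interpolation=cv2.INTER_CUBIC))"
```

```text
28.0 [ 62.2  47.4 -47.3 126.9 101.6  13.9  39.9] [ 0.5377 -0.2642  0.059 ]
[[-0.306, 0.853, 0.422], [0.952, 0.28, 0.125], [-0.012, 0.44, -0.898]] tilt 26.1 head 16.5
units [-0.04 -0.17  0.36]
```

View pics/side11z.png

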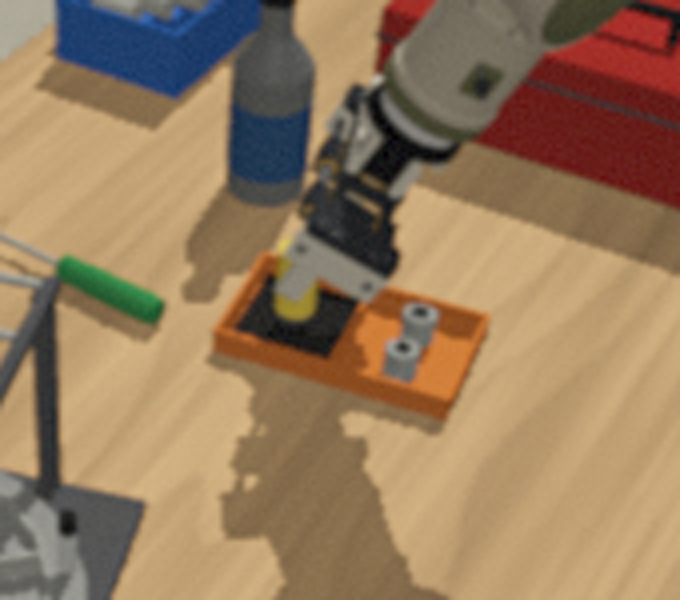

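View pics/wrist11.png

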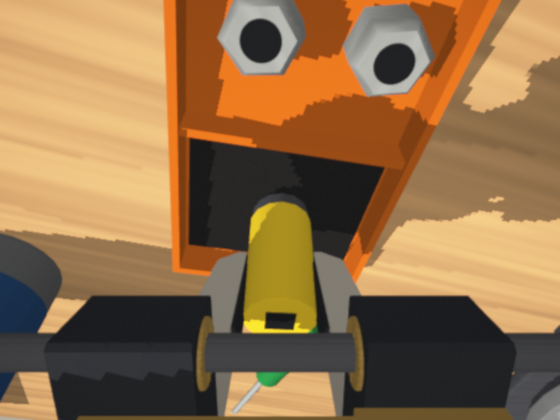

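Call:
jog_arm:
  deltas:
    - [1,0,-0.015,0.03,0]
    - [1,0,-0.015,0.03,0]
    - [1,0,-0.015,0.03,0]
    - [1,0,-0.015,0.03,0]
    - [1,0,-0.015,0.03,0]
    - [1,0,-0.015,0.03,0]
    - [1,0,-0.015,0.03,0]
    - [1,0,-0.015,0.03,0]
    - [1,0,-0.015,0.03,0]
    - [1,0,-0.015,0.03,0]

```text
time: 29.1
eef_pos: [0.5377, -0.2654, 0.052]
eef_rot: [[-0.304, 0.854, 0.422], [0.952, 0.278, 0.124], [-0.012, 0.44, -0.898]]
wrist_force: [-0.3, 0.4, -2.3]
grip_width: 0.0293
```

Call:
jog_arm:
  deltas:
    - [1,0,-0.006,0.012,0]
    - [1,0,-0.006,0.012,0]
    - [1,0,-0.006,0.012,0]
    - [1,0,-0.006,0.012,0]
    - [1,0,-0.006,0.012,0]
    - [1,0,-0.006,0.012,0]
    - [1,0,0,0,0]
    - [1,0,0,0,0]
    - [1,0,0,0,0]
    - [1,0,0,0,0]

```text
time: 30.1
eef_pos: [0.5377, -0.2654, 0.0504]
eef_rot: [[-0.305, 0.854, 0.422], [0.952, 0.278, 0.124], [-0.012, 0.44, -0.898]]
wrist_force: [0.6, -0.3, -2.4]
grip_width: 0.0293
```

```bash
python3 -c "
from h import *
for i in range(4): print(arm.read_state()['wrist_force'])
cap('side','side12')
a=cv2.imread('pics/side12.png')[165:225,300:370]; cv2.imwrite('pics/side12z.png',cv2.resize(a,None,fx=8,fy=8,interpolation=cv2.INTER_CUBIC))"
```

```text
[ 0.63173926 -0.32769192 -2.35676241]
[ 0.63173926 -0.32769192 -2.35676241]
[ 0.63173926 -0.32769192 -2.35676241]
[ 0.63173926 -0.32769192 -2.35676241]
```

View pics/side12z.png

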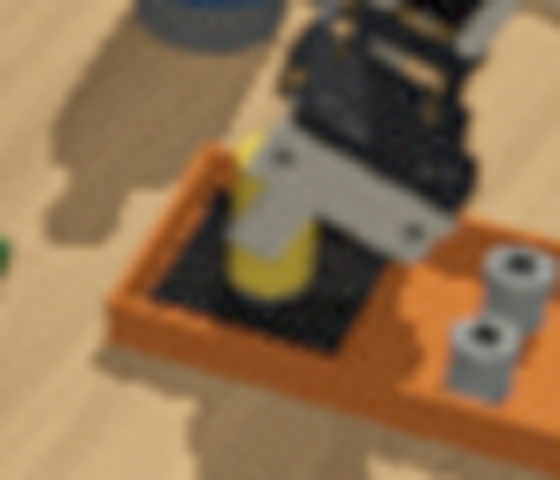

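Not yet touching (the weight is still on the wrist); go on down in 0.2–0.3 mm steps.

Call:
jog_arm:
  deltas:
    - [1,0,-0.006,0.012,0]
    - [1,0,-0.006,0.012,0]
    - [1,0,-0.006,0.012,0]
    - [1,0,-0.006,0.012,0]
    - [1,0,0,0,0]
    - [1,0,0,0,0]
    - [1,0,0,0,0]
    - [1,0,0,0,0]
    - [1,0,0,0,0]
    - [1,0,0,0,0]

```text
time: 31.15
eef_pos: [0.5379, -0.2654, 0.0499]
eef_rot: [[-0.305, 0.854, 0.423], [0.952, 0.279, 0.124], [-0.012, 0.44, -0.898]]
wrist_force: [-3.2, -1.3, 5.7]
grip_width: 0.0296
```

Call:
jog_arm:
  deltas:
    - [1,0,0.005,-0.01,0]
    - [1,0,0,0,0]
    - [0.2,0,0,0,0]
    - [0.1,0,0,0,0]
    - [0,0,0,0,0]
    - [0,0,0,0,0]
    - [0,0,0,0,0]
    - [0,0,0,0,0]
    - [0,0,0,0,0]
    - [0,0,0,0,0]

```text
time: 32.15
eef_pos: [0.5377, -0.2655, 0.0496]
eef_rot: [[-0.305, 0.854, 0.422], [0.952, 0.278, 0.124], [-0.012, 0.44, -0.898]]
wrist_force: [-0.1, -0.2, 0.5]
grip_width: 0.0464
```

```bash
python3 -c "
from h import *
cap('wrist','wrist13')"; python3 st.py
```

```text
32.2 [ 63.   49.1 -48.6 127.  103.8  15.7  38.4] [ 0.5377 -0.2654  0.0496]
[[-0.305, 0.854, 0.422], [0.952, 0.278, 0.124], [-0.012, 0.44, -0.898]] tilt 26.1 head 16.4
```

View pics/wrist13.png

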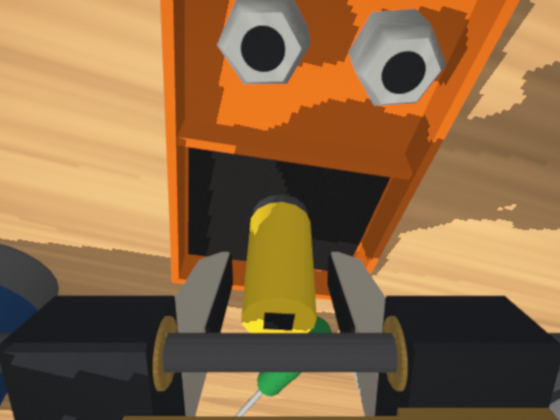

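Released and standing, with clear gaps on both sides. Retreat along the tool's −z.

Call:
jog_arm:
  deltas:
    - [0,0,0,-0.3,0]
    - [0,0,0,-0.4,0]
    - [0,0,0,-0.5,0]
    - [0,0,0,-0.6,0]
    - [0,0,0,-0.6,0]
    - [0,0,0,-0.6,0]
    - [0,0,0,-0.6,0]
    - [0,0,0,-0.6,0]
    - [0,0,0,-0.6,0]
    - [0,0,0,-0.4,0]

```text
time: 33.2
eef_pos: [0.4934, -0.2787, 0.1443]
eef_rot: [[-0.304, 0.854, 0.423], [0.953, 0.278, 0.123], [-0.013, 0.44, -0.898]]
wrist_force: [-0.1, -1.1, -0.1]
grip_width: 0.0469
```

```bash
python3 -c "
from h import *
for n in ('side','wrist','scene'): cap(n,n+'14')"; python3 st.py
```

```text
33.35 [ 73.6  40.2 -57.3 127.4  63.   16.4  77.9] [ 0.4937 -0.2789  0.1437]
[[-0.303, 0.854, 0.423], [0.953, 0.278, 0.123], [-0.013, 0.44, -0.898]] tilt 26.1 head 16.2
```

View pics/side14.png

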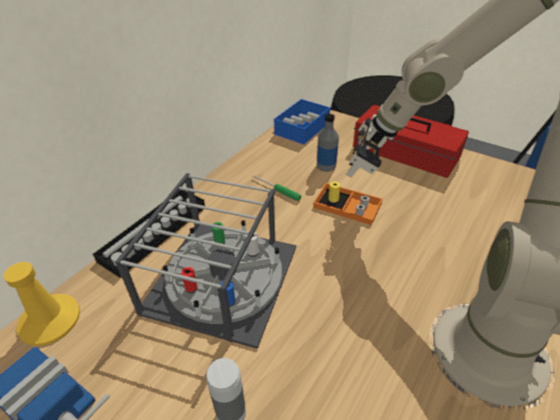

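View pics/wrist14.png

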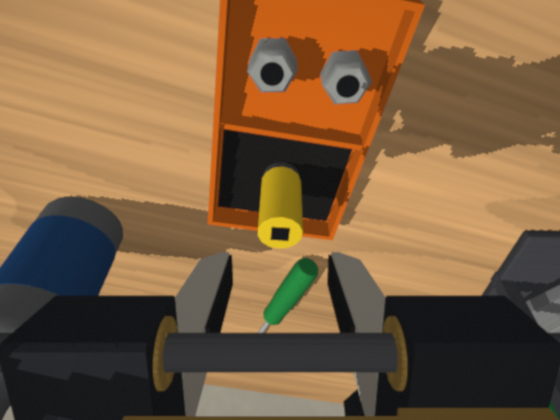

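```bash
python3 - <<'E'
from h import *
w=load('wrist14'); print('top',onz(w,280,232,.070)); s=load('side14'); print('top side',onz(s,334.5,184,.07))
print(arm.close_job())
E
```

```text
top [ 0.53465119 -0.26624268  0.07      ]
top side [ 0.53563046 -0.26483889  0.07      ]
the job is handed in; nothing more can be done
None
```

The yellow socket is standing upright in the empty bay of the orange tray, released, and the job is handed in at about 33 s of the 67 s allowed. The hand-in reports no verdict, so what follows rests on my own readings.

**How it was done:**
- **Tilt:** the jog has no tilt axis. I leaned the tool 26° forward by driving it up against a wrist joint limit in free space, and that lean held for the rest of the job.
- **Turning:** I pushed two pegs in turn with the closed fingers. The yellow bay came to rest 1–2° from the middle of the open front.
- **Lift and placing:** I gripped the socket at 30 N, drew it out forwards and up, and lowered it onto the tray in small steps until it touched. It pressed on the tray with about 8 N, and then I opened the jaws.

**Last checks:**
- **Position:** two camera views put the socket top at about (0.535, -0.265) m. The bay centre measured (0.538, -0.264) m, so it is about 3 mm off, well inside the 34 and 40 mm limits.
- **Clearance:** the fingers have pulled back about 100 mm and the wrist force was near zero.
- **Others:** in the last side picture the green, red and blue sockets stand in the carousel. The white one is partly behind the front bar, but was seen standing in the carousel in earlier pictures. The nuts, spray can, oil bottle and screwdriver look unmoved, judged by eye.
- **Disagreement:** the two fixed cameras differed by about 9 mm on the tray's x position. The close wrist view before placing settled it at the value I used.

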